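Pack the cue extensions and snap the straps shut

ROBOT

A 7-joint arm with a two-finger parallel gripper is mounted at the origin on the work surface. World frame = base frame: x ahead of the robot, y to its left, z up, the work surface at z = 0. Lengths are in mm, angles in degrees, forces in N, time in s.
With the tool pointing down it reaches from about 400 to 850 mm from the base axis. Payload 6.9 kg.
Tool frame: the origin (TCP) lies between the finger pads; the fingertips stand env.tip_reach ahead of it and the grasp point (between the pads) lies 11 mm behind it (env.tip_reach is the distance from the TCP to the fingertips, in mm); z points along the fingers, y is the line along which they close (so a half turn about z gives the same grasp; the last joint's range is limited). The gripper opens to 85 mm and grips with 20 to 120 N. Pads are 22 mm wide; open, the fingers measure 114 mm over their backs; the gripper's body (76 mm by 85 mm) begins 54 mm behind the grasp point. The pads swing forward as they close: fully open they stand 13 mm farther back than shut.
Start: joints at [-71.19, 29.078, -13.613, 85.955, 7.202, 65.827, -8.869], TCP at [138.121, 609.536, 239.275] pointing down, gripper open.
Joint ranges: [-176.47, 176.47], [-13.61, 117.27], [-81.72, 77.17], [0.22, 143.17], [-87.28, 267.28], [10, 112.55], [-165.47, 165.47]. Speed limits (degrees/s): [136.94, 136.94, 180, 180, 180, 180, 180].

INTERFACE

Orientations are given as a 3x3 rotation matrix whose columns are the frame's x, y, z axes.
In Python, from plant import env, optics gives the robot as it stands.
- The arm moves only by the tool carry_out, never from a script. Its argument "rows" is a list of rows, each a list of 6 numbers: the shift along the tool's x, y, z in m, then the turn, a rotation vector about the tool's x, y, z in degrees. A call has 1 to 10 rows; each row shifts and turns the commanded pose from where the row before left it, along the tool's axes as they then stand; what a row does not reach is not made up. A row lasts 1/12 s, in which the tool goes at most 41.7 mm and 7.16 degrees, less where a joint would pass 70% of its speed; a pose out of reach is approached as far as the arm can. A call is refused whole if a number of a shift passes 0.0417 or a number of a turn 7.16, either way. A call with a gripper value outside its range is refused whole. "grip" is the finger opening in m, from 0 to 0.0854, set as the call begins (left out, the last holds). The fingers move at their own pace and stop on an object; "squeeze" is the grip in N (left out, the last holds). Time passes only in rows, so rows that do not move let the fingers close. It gives the time, the measured TCP pose, the force, the opening and the grip force at its end, in the units of the state.
- env.state(): the state, without advancing time (a new reading comes with each control period).
- optics.camera(name): name is "side" or "top" or "wrist"; returns a dict with "image" (420x560x3 uint8, red, green, blue), "mtx" (3x3 intrinsics, pixels), "cam_to_world" (4x4, takes a point from camera to world coordinates); the wrist camera has in their place "tool_from_camera" (4x4, takes a point from camera to tool coordinates, whose origin is the TCP and whose axes are the flange's). Camera axes: x right, y down, z forward; pixel columns grow to the right and rows downward; lengths in mm; the calibration is good to about 2 mm. A picture is of the moment at which its call begins: read the wrist's pose just before it. There is no depth.
- env.sign_off(): hands the job in; it is judged then, once.
The state is a dict: "time_s": time; "joint_pos": joint angles; "joint_vel": joint speeds; "tau": joint torques, N m; "eef_pos": TCP position; "ee_rot": TCP orientation; "ft_force": force on the tool from outside, world axes, zero at the start; "wrist_torque": the same for the moment, N m; "gripper_width": finger opening in mm; "grip_force": force on a finger pad.
Only numpy, scipy, OpenCV 4.12 (cv2) and the standard library are available. Lean on these libraries where they do the work, as an engineer would, in place of code of your own. Each camera call takes 0.05 s, during which the arm holds its last target. There are 200 camera calls.

TASK

Pack the cue extensions on the desk. Lay each sound one (rubber bumper on its tail, no band) in a channel of its own in the wooden holder, brass pin foremost, and slide it forward until the pin meets the stop; lay each one marked for repair (white paper band, no bumper) flat in the grey tray. All three hinged straps of the holder must be pressed down until they snap shut, also over a channel that stays empty, and leave the mug, the jar and the chalk alone.

Things in the scene. Friction and masses are not known exactly. Their poses are not given: they have to be found in the camera images.
- holder: fixed wooden holder, base plate 200 x 275 x 12 mm (x, y, z), origin at the centre of its underside. Three channels along its x axis, at y = -85 (a), 0 (b), +85 mm (c), floor 12 mm above the desk, open at -x. Each has a stop block at +x (face at x = +69 mm, 30 mm wide, top 48 mm high). x = -45 to +32 mm is free for fingers
- home_a (a point): channel a: where an extension's origin lies with its pin against the stop, 13 mm above the channel floor; axes as the holder's (x to the stop). Side guides: brass cheeks 51 mm behind it (34 mm apart, 25 mm high, 10 mm long) and, 42 mm ahead, a hinge post (-y side) and latch post (+y), 34 mm apart, 12 mm long, 40 mm high
- home_b (a point): channel b: where an extension's origin lies with its pin against the stop, 13 mm above the channel floor; axes as the holder's (x to the stop). Side guides: brass cheeks 51 mm behind it (34 mm apart, 25 mm high, 10 mm long) and, 42 mm ahead, a hinge post (-y side) and latch post (+y), 34 mm apart, 12 mm long, 40 mm high
- home_c (a point): channel c: where an extension's origin lies with its pin against the stop, 13 mm above the channel floor; axes as the holder's (x to the stop). Side guides: brass cheeks 51 mm behind it (34 mm apart, 25 mm high, 10 mm long) and, 42 mm ahead, a hinge post (-y side) and latch post (+y), 34 mm apart, 12 mm long, 40 mm high
- strap_a (a joint): steel strap of channel a, 16 wide, 49 long, 4 mm thick, a 16 mm tongue down at its end; hinge line along x, 42 mm ahead of home and 21 mm to -y, 42 mm above desk. 0 = shut across the channel (top 44 mm high), grows as it swings up and to -y. A weak spring leans it back at about 2.1 rad. A catch resists from 0.2; about 9 N (under 15) at the press point snaps it to 0, where it stays
- strap_b (a joint): steel strap of channel b, 16 wide, 49 long, 4 mm thick, a 16 mm tongue down at its end; hinge line along x, 42 mm ahead of home and 21 mm to -y, 42 mm above desk. 0 = shut across the channel (top 44 mm high), grows as it swings up and to -y. A weak spring leans it back at about 2.1 rad. A catch resists from 0.2; about 9 N (under 15) at the press point snaps it to 0, where it stays
- strap_c (a joint): steel strap of channel c, 16 wide, 49 long, 4 mm thick, a 16 mm tongue down at its end; hinge line along x, 42 mm ahead of home and 21 mm to -y, 42 mm above desk. 0 = shut across the channel (top 44 mm high), grows as it swings up and to -y. A weak spring leans it back at about 2.1 rad. A catch resists from 0.2; about 9 N (under 15) at the press point snaps it to 0, where it stays
- press_a (a point): point to press on strap a: on its upper face, 43 mm from its hinge line, 6 mm from its free end (moves with the strap). A shut strap can be pulled open again by gripping its 16 mm wide free end from above
- press_b (a point): point to press on strap b: on its upper face, 43 mm from its hinge line, 6 mm from its free end (moves with the strap). A shut strap can be pulled open again by gripping its 16 mm wide free end from above
- press_c (a point): point to press on strap c: on its upper face, 43 mm from its hinge line, 6 mm from its free end (moves with the strap). A shut strap can be pulled open again by gripping its 16 mm wide free end from above
- tray: fixed open grey tray, 190 x 175 x 35 mm (x, y, z), walls and floor 5 mm, origin at the centre of its underside
- ext_1: octagonal wooden cue extension, 26 mm across flats, 110 mm long, 0.08 to 0.15 kg, lying down; brass pin (12 mm dia., 14 mm long) on its +x end; SOUND: black rubber bumper (22 mm dia., 14 mm long) on its -x end, no band. Origin on the axis at mid-length of the wood (pin tip 69 mm ahead); x along the axis to the pin; it may roll about x. May be absent
- ext_2: octagonal wooden cue extension, 26 mm across flats, 110 mm long, 0.08 to 0.15 kg, lying down; brass pin (12 mm dia., 14 mm long) on its +x end; SOUND: black rubber bumper (22 mm dia., 14 mm long) on its -x end, no band. Origin on the axis at mid-length of the wood (pin tip 69 mm ahead); x along the axis to the pin; it may roll about x. May be absent
- ext_3: octagonal wooden cue extension, 26 mm across flats, 110 mm long, 0.08 to 0.15 kg, lying down; brass pin (12 mm dia., 14 mm long) on its +x end; SOUND: black rubber bumper (22 mm dia., 14 mm long) on its -x end, no band. Origin on the axis at mid-length of the wood (pin tip 69 mm ahead); x along the axis to the pin; it may roll about x. May be absent
- ext_4: octagonal wooden cue extension, 26 mm across flats, 110 mm long, 0.08 to 0.15 kg, lying down; brass pin (12 mm dia., 14 mm long) on its +x end; FOR REPAIR: white paper band round its tail, no bumper, a bare steel screw (8 mm dia., 14 mm long) on its -x end. Origin on the axis at mid-length of the wood (pin tip 69 mm ahead); x along the axis to the pin; it may roll about x. May be absent
- ext_5: octagonal wooden cue extension, 26 mm across flats, 110 mm long, 0.08 to 0.15 kg, lying down; brass pin (12 mm dia., 14 mm long) on its +x end; FOR REPAIR: white paper band round its tail, no bumper, a bare steel screw (8 mm dia., 14 mm long) on its -x end. Origin on the axis at mid-length of the wood (pin tip 69 mm ahead); x along the axis to the pin; it may roll about x. May be absent
- pin_1 (a point): tip of the brass pin of ext_1 (absent with it)
- pin_2 (a point): tip of the brass pin of ext_2 (absent with it)
- pin_3 (a point): tip of the brass pin of ext_3 (absent with it)
- mug: bystander: white mug, 76 mm dia., 85 mm tall, origin at the centre of its underside
- wax_jar: bystander: amber glass jar, 60 mm dia., 60 mm tall, origin at the centre of its underside
- chalk: bystander: cue chalk, 24 x 24 x 22 mm, origin at the centre of its underside
Mind the look-alikes: they are no part of the job. Leave any pink look-alike of the ext_5 alone.

How it is judged:
By the outcome, as a careful person would: the job done as asked, in the order asked, and still so for the second after the job is handed in, with the robot touching nothing.
Of ext_1, ext_2, ext_3, ext_4, ext_5 only 4 to 5 are there at a start; the rules pass over those that are not, and their reading is None.
At some moment in a run one of ext_1, ext_2, ext_3, ext_4, ext_5 may be knocked a few centimetres aside while the robot is not near it.
Once in a run the grip may slacken for a moment while it holds something.
It also fails if it takes over 200 s, if anything falls off the work surface, if the arm or the gripper's body presses on something with over 40 N, if the wrist force passes 120 N, or if a joint passes its speed limit or range.

## Working session

There is one attempt and no reset: what is moved stays moved. The work goes in short steps, Python scripts to look and compute and a tool call to move; the robot and the scene stay as the last step left them, time stands still between calls to the robot, and variables do not carry over. Pictures are saved under pics/ and viewed, at most 14 in all, crops included, and the job is handed in when it is done.

Besides the shell and the picture viewer there is one more tool, called as name(argument=value, ...) on one line, values as JSON. carry_out: Moves the arm, as the interface text tells. Its arguments: {"type":"object","properties":{"rows":{"type":"array","items":{"type":"array","items":{"type":"number"}}},"grip":{"type":"number"},"squeeze":{"type":"number"}},"required":["rows"]}

```bash
ls; mkdir -p pics; cat > h.py <<'E'
import numpy as np, cv2
from plant import env, optics
def snap(n):
    s=env.state(); c=optics.camera(n); 
    if n=='wrist':
        T=np.eye(4);T[:3,:3]=np.array(s['ee_rot']);T[:3,3]=s['eef_pos']
        c['cam_to_world']=T@np.array(c['tool_from_camera'])
    return c
def save(c,f,box=None,k=1):
    im=c['image'][:,:,::-1]
    if box: im=im[box[1]:box[3],box[0]:box[2]]
    cv2.imwrite('pics/'+f,cv2.resize(im,None,fx=k,fy=k,interpolation=cv2.INTER_CUBIC))
def ray(c,u,v):
    M=np.array(c['cam_to_world']); d=M[:3,:3]@np.linalg.solve(np.array(c['mtx']),[u,v,1.]); return M[:3,3],d
def onz(c,u,v,z):
    o,d=ray(c,u,v); return o+d*(z-o[2])/d[2]
def tri(c1,p1,c2,p2):
    o1,d1=ray(c1,*p1);o2,d2=ray(c2,*p2)
    d1/=np.linalg.norm(d1);d2/=np.linalg.norm(d2)
    t=np.linalg.lstsq(np.c_[d1,-d2],o2-o1,rcond=None)[0]
    a=o1+d1*t[0];b=o2+d2*t[1]; return (a+b)/2,np.linalg.norm(a-b)
def proj(c,P):
    M=np.linalg.inv(np.array(c['cam_to_world'])); q=np.array(c['mtx'])@(M[:3,:3]@np.array(P)+M[:3,3]); return q[:2]/q[2]
E
python3 - <<'E'
from h import *
import pickle
s=env.state();print({k:np.round(v,3) for k,v in s.items()},env.tip_reach)
t=snap('top');d=snap('side')
pickle.dump((t,d),open('c0.pkl','wb'))
save(t,'top0.png',None,1.42);save(d,'side0.png',None,1.42)
for c in(t,d):print(np.round(c['cam_to_world'],3),np.round(c['mtx'],1))
E
```

```text
pics
{'time_s': np.float64(0.0), 'joint_pos': array([-71.191,  29.124, -13.608,  86.01 ,   7.202,  65.828,  -8.87 ]), 'joint_vel': array([ 0.056, -0.07 , -0.023,  0.079, -0.056, -0.04 ,  0.   ]), 'tau': array([-1.0000e-03, -6.2061e+01, -2.1880e+00, -2.4965e+01,  1.3000e-02,
        1.2000e-02,  0.0000e+00]), 'eef_pos': array([138.062, 609.038, 238.432]), 'ee_rot': array([[-0.975,  0.221, -0.   ],
       [ 0.221,  0.975, -0.002],
       [-0.   , -0.002, -1.   ]]), 'ft_force': array([-0.615, -0.191,  0.962]), 'wrist_torque': array([ 0.005, -0.035, -0.012]), 'grip_force': np.float64(0.0), 'gripper_width': np.float64(85.546)} 8.0
[[ 3.000000e-03 -9.830000e-01  1.830000e-01  2.943490e+02]
 [-1.000000e+00 -4.000000e-03 -5.000000e-03  3.388200e+01]
 [ 5.000000e-03 -1.830000e-01 -9.830000e-01  1.148976e+03]
 [ 0.000000e+00  0.000000e+00  0.000000e+00  1.000000e+00]] [[446.    0.  279.2]
 [  0.  446.  215.8]
 [  0.    0.    1. ]]
[[ 9.12000e-01 -2.75000e-01  3.04000e-01  8.59340e+01]
 [-4.09000e-01 -5.76000e-01  7.08000e-01 -9.44608e+02]
 [-1.90000e-02 -7.70000e-01 -6.38000e-01  9.34460e+02]
 [ 0.00000e+00  0.00000e+00  0.00000e+00  1.00000e+00]] [[501.7   0.  280.9]
 [  0.  501.7 212.5]
 [  0.    0.    1. ]]
```

View pics/top0.png

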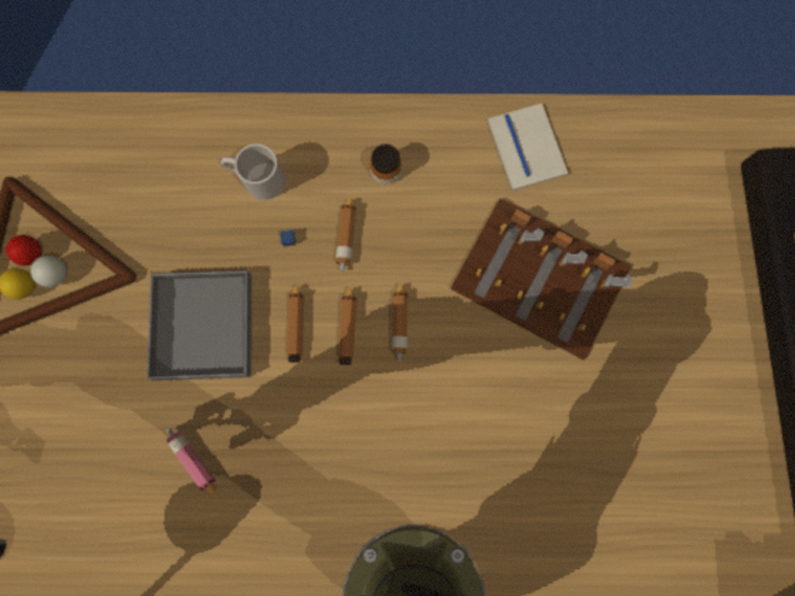

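View pics/side0.png

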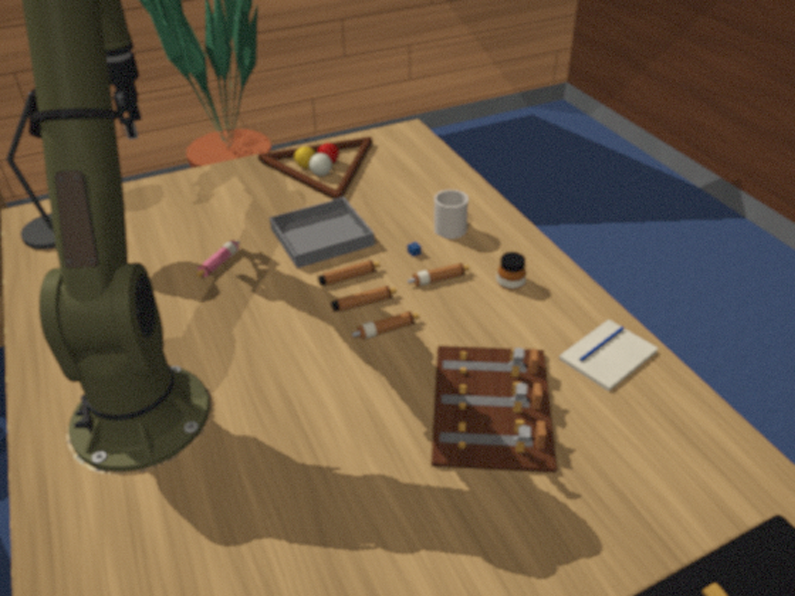

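The top view shows sound extensions at (295,325) and (347,328), and banded ones at (345,235) and (400,322). The pink look-alike is at (190,460), the tray at (199,325) and the holder at (542,278), with all straps open. That makes 4 extensions, 2 sound and 2 for repair. These pixels are in the 1.42x images.

```bash
cat > seg.py <<'E'
from h import *
def woodmask(im,smax=None):
    hsv=cv2.cvtColor(im,cv2.COLOR_RGB2HSV); return hsv
E
python3 - <<'E'
from h import *
import pickle
t,d=pickle.load(open('c0.pkl','rb'))
for n,c,pts in(('top',t,[(295,325),(347,328),(345,235),(400,322),(320,325),(372,322),(500,290),(485,290),(344,254),(295,357),(199,325),(543,278)]),('side',d,[(350,272),(365,298),(440,273),(390,325),(365,285),(445,400),(425,277)])):
    hsv=cv2.cvtColor(c['image'],cv2.COLOR_RGB2HSV)
    for p in pts:
        u,v=int(p[0]/1.42),int(p[1]/1.42);print(n,p,hsv[v,u],c['image'][v,u])
E
```

```text
top (295, 325) [ 13 158 139] [139  91  53]
top (347, 328) [ 13 166 129] [129  82  45]
top (345, 235) [ 14 162 140] [140  92  51]
top (400, 322) [ 14 164  95] [95 63 34]
top (320, 325) [ 17 124 160] [160 125  82]
top (372, 322) [ 16 138 102] [102  76  47]
top (500, 290) [ 11 151  76] [76 47 31]
top (485, 290) [17 23 99] [99 95 90]
top (344, 254) [ 20  47 172] [172 161 140]
top (295, 357) [ 16 134  40] [40 30 19]
top (199, 325) [ 12  13 101] [101  98  96]
top (543, 278) [21 28 92] [92 89 82]
side (350, 272) [ 12 149 118] [118  77  49]
side (365, 298) [ 14 149 115] [115  79  48]
side (440, 273) [ 13 159 119] [119  78  45]
side (390, 325) [ 13 162 112] [112  72  41]
side (365, 285) [ 17 115 169] [169 137  93]
side (445, 400) [13 22 81] [81 77 74]
side (425, 277) [ 18  41 156] [156 146 131]
```

```bash
python3 - <<'E'
from h import *
import pickle
t,d=pickle.load(open('c0.pkl','rb'))
R={'top':(t,(190,130,300,265)),'side':(d,(220,175,335,245))}
for n,(c,b) in R.items():
    hsv=cv2.cvtColor(cv2.bilateralFilter(c['image'],5,30,3),cv2.COLOR_RGB2HSV)
    m=((hsv[...,0]<=14)&(hsv[...,1]>140)).astype(np.uint8); z=np.zeros_like(m); z[b[1]:b[3],b[0]:b[2]]=1
    k,l,st,ce=cv2.connectedComponentsWithStats(m*z)
    for i in range(1,k):
        if st[i,4]<80: continue
        ys,xs=np.where(l==i); P=np.array([onz(c,x,y,18)[:2] for x,y in zip(xs,ys)])
        r=cv2.minAreaRect(P.astype(np.float32)); 
        w,v=np.linalg.eigh(np.cov(P.T)); print(n,st[i,4],ce[i].round(1),'c',P.mean(0).round(1),'rect',np.round(r[0],1),np.round(r[1],1),'ax',np.degrees(np.arctan2(v[1,1],v[0,1])).round(1))
for n,c,b in(('top',t,(310,130,455,265)),('side',d,(295,235,400,340))):
    hsv=cv2.cvtColor(c['image'],cv2.COLOR_RGB2HSV)
    m=((hsv[...,0]<=14)&(hsv[...,1]>110)&(hsv[...,2]<100)|(hsv[...,1]<60)).astype(np.uint8); z=np.zeros_like(m); z[b[1]:b[3],b[0]:b[2]]=1
    m=cv2.morphologyEx(m*z,cv2.MORPH_OPEN,np.ones((3,3)))
    cs=max(cv2.findContours(m,0,2)[0],key=cv2.contourArea)
    P=np.array([onz(c,x,y,12)[:2] for x,y in cs[:,0]],np.float32);r=cv2.minAreaRect(P);print(n,r,cv2.boxPoints(r).round(1).tolist())
# tray
for n,c,b in(('top',t,(100,185,180,270)),):
    hsv=cv2.cvtColor(c['image'],cv2.COLOR_RGB2HSV); m=(hsv[...,1]<60).astype(np.uint8); z=np.zeros_like(m); z[b[1]:b[3],b[0]:b[2]]=1
    cs=max(cv2.findContours(m*z,0,2)[0],key=cv2.contourArea)
    P=np.array([onz(c,x,y,35)[:2] for x,y in cs[:,0]],np.float32);print(n,cv2.minAreaRect(P))
for n,c in(('wrist',snap('wrist')),): print(np.round(c['tool_from_camera'],3),np.round(c['mtx'],1))
E
```

```text
top 258 [243.9 158.7] c [658.1 122.3] rect [658.  122.3] [24.7 77.2] ax 175.2
top 419 [207.6 228.1] c [472.3 212. ] rect [471.5 212. ] [111.6  26.6] ax -179.8
top 279 [281.3 220.4] c [492.9  23.2] rect [492.8  23. ] [24.9 76.5] ax 178.6
top 395 [244.3 229.9] c [468.  117.8] rect [467.9 117.8] [ 25.7 110. ] ax 177.4
side 262 [246.  191.7] c [468.5 208.2] rect [468.1 207.7] [113.8  38.1] ax -178.7
side 172 [314.9 191.7] c [655.7 118. ] rect [654.4 117.9] [36.5 78.4] ax -179.9
side 291 [256.  209.9] c [463.2 114.5] rect [463.7 113.9] [ 36.9 111.5] ax 177.7
side 214 [277.6 226.8] c [489.5  19.9] rect [489.3  20. ] [35.4 77.4] ax -178.2
top ((560.0394897460938, -242.56817626953125), (286.0667419433594, 201.42335510253906), 61.46526336669922) [[403.20001220703125, -320.1000061035156], [580.2000122070312, -416.29998779296875], [716.7999877929688, -165.0], [539.9000244140625, -68.80000305175781]]
side ((558.8128662109375, -238.99440002441406), (281.2127380371094, 197.33419799804688), 61.439327239990234) [[404.8999938964844, -315.29998779296875], [578.2999877929688, -409.70001220703125], [712.7000122070312, -162.6999969482422], [539.4000244140625, -68.30000305175781]]
top ((469.22943115234375, 378.8924560546875), (191.38064575195312, 179.492919921875), 2.363903522491455)
[[-0.00000e+00 -9.63000e-01 -2.71000e-01  6.86490e+01]
 [ 1.00000e+00  0.00000e+00 -1.00000e-03 -2.63000e-01]
 [ 1.00000e-03 -2.71000e-01  9.63000e-01 -1.34156e+02]
 [ 0.00000e+00  0.00000e+00  0.00000e+00  1.00000e+00]] [[375.8   0.  274.5]
 [  0.  375.8 206.6]
 [  0.    0.    1. ]]
```

carry_out(rows=[[0,0,0,0,0,-6.35],[0,0,0,0,0,-6.35],[-0.0184,-0.0277,-0.0033,0,0,0],[-0.0184,-0.0277,-0.0033,0,0,0],[-0.0184,-0.0277,-0.0033,0,0,0],[-0.0184,-0.0277,-0.0033,0,0,0],[-0.0184,-0.0277,-0.0033,0,0,0],[-0.0184,-0.0277,-0.0033,0,0,0],[-0.0184,-0.0277,-0.0033,0,0,0],[-0.0184,-0.0277,-0.0033,0,0,0]])

```text
time_s: 0.98
eef_pos: [285.6, 386.1, 265.7]
ee_rot: [[-1.0, 0.001, -0.0], [0.001, 1.0, -0.0], [0.0, -0.0, -1.0]]
ft_force: [0.5, 0.6, -0.1]
gripper_width: 85.2
grip_force: 0.0
```

carry_out(rows=[[-0.0184,-0.0277,-0.0033,0,0,0],[-0.0184,-0.0277,-0.0033,0,0,0],[-0.0184,-0.0277,-0.0033,0,0,0],[-0.0184,-0.0277,-0.0033,0,0,0],[-0.0184,-0.0277,-0.0033,0,0,0],[-0.0184,-0.0277,-0.0033,0,0,0],[-0.0184,-0.0277,-0.0033,0,0,0],[-0.0184,-0.0277,-0.0033,0,0,0],[-0.0184,-0.0277,-0.0033,0,0,0],[-0.0184,-0.0277,-0.0033,0,0,0]])

```text
time_s: 1.82
eef_pos: [469.2, 109.0, 298.8]
ee_rot: [[-1.0, 0.001, -0.0], [0.001, 1.0, -0.0], [0.0, -0.0, -1.0]]
ft_force: [0.1, 0.7, 0.4]
gripper_width: 85.3
grip_force: 0.0
```

```bash
cat > det.py <<'E'
from h import *
def exts(c,z=15,amin=80,hmax=14,smin=140):
    "wood bodies: list of (world centroid at z, axis deg, mean px, rect size)"
    hsv=cv2.cvtColor(cv2.bilateralFilter(c['image'],5,30,3),cv2.COLOR_RGB2HSV)
    m=((hsv[...,0]<=hmax)&(hsv[...,0]>4)&(hsv[...,1]>smin)).astype(np.uint8)
    k,l,st,ce=cv2.connectedComponentsWithStats(cv2.morphologyEx(m,cv2.MORPH_OPEN,np.ones((3,3)))); out=[]
    for i in range(1,k):
        if st[i,4]<amin: continue
        ys,xs=np.where(l==i); P=np.array([onz(c,x,y,z)[:2] for x,y in zip(xs,ys)])
        r=cv2.minAreaRect(P.astype(np.float32)); s=sorted(r[1])
        if not(15<s[0]<45 and 60<s[1]<130): continue
        w,v=np.linalg.eigh(np.cov(P.T)); a=np.degrees(np.arctan2(v[1,1],v[0,1])); a=(a+90)%180-90
        out.append((P.mean(0).round(1),round(a,1),ce[i].round(1),np.round(s,1)))
    return out
E
python3 - <<'E'
from det import *
w=snap('wrist'); save(w,'w1.png',None,1.42)
for e in exts(w,15,300): print(e)
t=snap('top')
for e in exts(t,15,150): print('top',e)
E
```

```text
(array([464.9, 119.2]), np.float64(-2.5), array([284.1, 160.2]), array([ 26.1, 112.3]))
(array([468.6, 213.7]), np.float64(0.5), array([368.5, 163.3]), array([ 27.8, 111.9]))
(array([488.8,  24.3]), np.float64(-1.0), array([200.3, 181.5]), array([27.3, 81.3]))
(array([657.8, 124.1]), np.float64(-4.2), array([287.1, 313.4]), array([26.2, 83.2]))
```

View pics/w1.png

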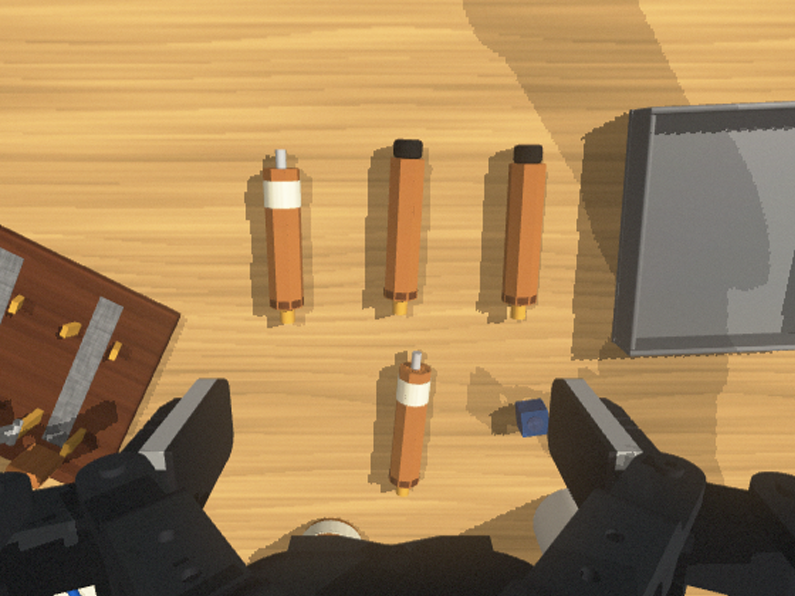

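The wrist view shows the two bumper extensions (full wood visible), the two banded ones, and the holder corner with its steel strips at lower left. All pins point to +x. Next I'll get a close view of the holder.

carry_out(rows=[[-0.0038,-0.0321,0.003,0,0,0],[-0.0038,-0.0321,0.003,0,0,0],[-0.0038,-0.0321,0.003,0,0,0],[-0.0038,-0.0321,0.003,0,0,0],[-0.0038,-0.0321,0.003,0,0,0],[-0.0038,-0.0321,0.003,0,0,0],[-0.0038,-0.0321,0.003,0,0,0],[-0.0038,-0.0321,0.003,0,0,0],[-0.0038,-0.0321,0.003,0,0,0],[-0.0038,-0.0321,0.003,0,0,0]])

```text
time_s: 2.75
eef_pos: [506.3, -211.2, 268.4]
ee_rot: [[-1.0, 0.0, -0.0], [0.0, 1.0, 0.001], [0.0, 0.001, -1.0]]
ft_force: [0.8, 0.2, 0.6]
gripper_width: 85.3
grip_force: 0.0
```

carry_out(rows=[[0,0,0,0,0,7.1],[0,0,0,0,0,7.1],[0,0,0,0,0,7.1],[0,0,0,0,0,7.1],[0,0,0,0,0,0],[0,0,0,0,0,0]])

```text
time_s: 3.25
eef_pos: [506.4, -209.7, 268.4]
ee_rot: [[-0.881, 0.473, -0.001], [0.473, 0.881, 0.0], [0.001, -0.0, -1.0]]
ft_force: [0.2, 0.9, -0.0]
gripper_width: 85.5
grip_force: 0.0
```

```bash
python3 - <<'E'
from det import *
import pickle
s=env.state();print(s['eef_pos'],s['joint_pos'].round(0) if hasattr(s['joint_pos'],'round') else s['joint_pos'])
w=snap('wrist'); save(w,'w2.png',None,1.42); pickle.dump(w,open('c2.pkl','wb'))
E
```

```text
[ 506.42183373 -209.73575071  268.44325612] [12. 21. 12. 95. -5. 64. 87.]
```

View pics/w2.png

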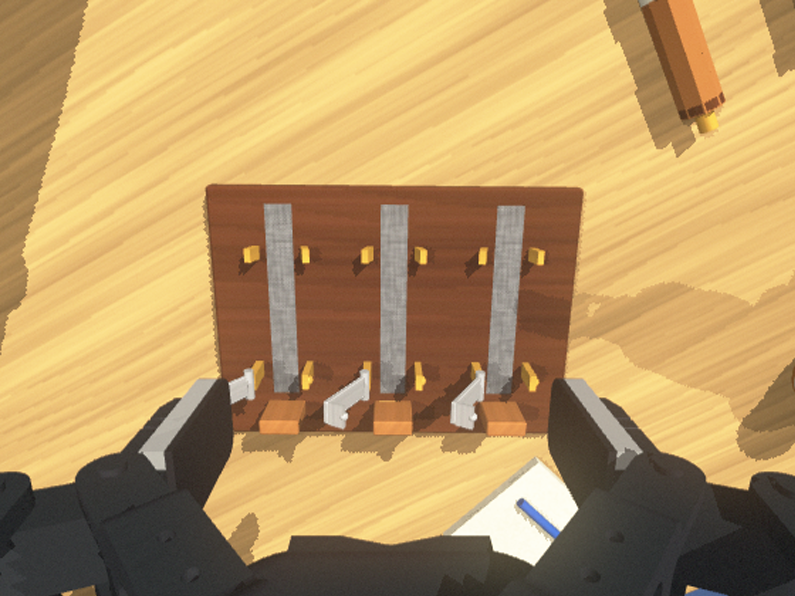

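The holder is seen squarely: back corners near (208,185) and (582,188), strips at u about 280, 394 and 507, stops at v about 415.

```bash
python3 - <<'E'
from det import *
import pickle
w=pickle.load(open('c2.pkl','rb')); t,d=pickle.load(open('c0.pkl','rb'))
hsv=cv2.cvtColor(w['image'],cv2.COLOR_RGB2HSV).astype(int)
# strips
L=[]
for u0 in(198,278,358):
    m=np.zeros(hsv.shape[:2],bool); m[150:262,u0-16:u0+16]=((hsv[...,1]<50)&(hsv[...,2]>60))[150:262,u0-16:u0+16]
    P=[onz(w,np.where(m[v])[0].mean(),v,12)[:2] for v in range(152,260) if m[v].sum()>12]
    P=np.array(P); vx,vy,x,y=cv2.fitLine(P.astype(np.float32),cv2.DIST_HUBER,0,.01,.01).ravel()
    L.append((np.degrees(np.arctan2(-vy,-vx)) if vx<0 else np.degrees(np.arctan2(vy,vx)),x,y)); print(np.round(L[-1],2))
# back corners: desk is bright
m=(hsv[...,2]<130)&(hsv[...,1]>100)|(hsv[...,1]<60); m[:, :140]=0; m[:,415:]=0;m[:100]=0;m[265:]=0
m=cv2.morphologyEx(m.astype(np.uint8),cv2.MORPH_OPEN,np.ones((5,5)))
cs=max(cv2.findContours(m,0,2)[0],key=cv2.contourArea)[:,0]
yaw=np.mean([l[0] for l in L]); R=np.array([[np.cos(np.radians(yaw)),-np.sin(np.radians(yaw))],[np.sin(np.radians(yaw)),np.cos(np.radians(yaw))]])
for a in L: print('lateral',(R.T@[a[1],a[2]]).round(1))
W=np.array([R.T@onz(w,u,v,12)[:2] for u,v in cs]); 
b=W[(abs(W[:,0]-np.percentile(W[:,0],3))<3)]
print('yaw',yaw,'back x',np.median(b[:,0]),'ymin/max',np.sort(W[W[:,0]<np.median(b[:,0])+40][:,1])[[3,-4]],'x range',W[:,0].min(),W[:,0].max())
# heights: back corner TL/TR triangulated with top view; print px
c=[cs[np.argmin(cs.sum(1))],cs[np.argmax(cs[:,0]-cs[:,1])]];print('corner px',c)
ht=cv2.cvtColor(t['image'],cv2.COLOR_RGB2HSV).astype(int)
for q,p in((c[0],(580/1.42*0+409.5,252)),):pass
for q in c: print('pred in top',proj(t,onz(w,*q,12)).round(1),'side',proj(d,onz(w,*q,12)).round(1))
# ext height ext_1: wrist1 vs top
E
```

```text
[ -28.68  503.19 -302.31]
[ -28.51  537.45 -224.31]
[ -28.7   583.45 -152.56]
lateral [586.5 -24.2]
lateral [579.2  60.6]
lateral [585.2 145.7]
yaw -28.630135 back x 530.6794388276544 ymin/max [-58.06916437 176.99654001] x range 519.2061445251055 654.3389752922133
corner px [array([186, 144], dtype=int32), array([400, 167], dtype=int32)]
pred in top [398.6 241.4] side [310.3 311.1]
pred in top [325.8 193.2] side [321.4 245.6]
```

```bash
python3 - <<'E'
from det import *
import pickle
w=pickle.load(open('c2.pkl','rb')); t,d=pickle.load(open('c0.pkl','rb'))
g=cv2.GaussianBlur(cv2.cvtColor(w['image'],cv2.COLOR_RGB2GRAY),(3,3),0).astype(float)
y=np.radians(-28.63);R=np.array([[np.cos(y),-np.sin(y)],[np.sin(y),np.cos(y)]])
X=[]
for u in list(range(165,180))+list(range(220,260))+list(range(300,340))+list(range(385,400)):
    p=g[115:145,u]; k=115.5+np.argmax(-np.diff(p)); q=R.T@onz(w,u,k,12)[:2]; X.append((q[1],q[0]))
X=np.array(X);print('back',np.median(X[:,0:1]),np.median(X[:,1]),'slope deg',np.degrees(np.polyfit(X[:,0],X[:,1],1)[0]),X[:,1].std())
E_=[]
for v in range(140,180):
    p=g[v,130:165];a=130.5+np.argmax(-np.diff(p)); p=g[v,390:425];b=390.5+np.argmax(np.diff(p))
    E_.append([(R.T@onz(w,a,v,12)[:2])[1],(R.T@onz(w,b,v,12)[:2])[1]])
print('sides',np.median(E_,0))
# stop block front top edge z=48, column u=278
hsv=cv2.cvtColor(w['image'],cv2.COLOR_RGB2HSV).astype(int)
for u in(200,278,354):
    p=w['image'][262:310,u,0].astype(int); k=262.5+np.argmax(np.diff(p)); print('stop',u,k,(R.T@onz(w,u,k,48)[:2]).round(1))
# cheeks (yellow)
m=((hsv[...,0]>=17)&(hsv[...,0]<=26)&(hsv[...,1]>170)).astype(np.uint8);m[:165]=0;m[192:]=0;m[:,:150]=0;m[:,410:]=0
k,l,st,ce=cv2.connectedComponentsWithStats(m)
for i in range(1,k):
    if st[i,4]>15: print(st[i],(R.T@onz(w,*ce[i],25)[:2]).round(1))
for q,p in(((208/1.42,185.5/1.42),(585/1.42,357/1.42)),((582/1.42,188/1.42),(452/1.42,288/1.42))): print(tri(w,q,t,p))
w1=None
E
```

```text
back 62.840056508746805 505.1902935647014 slope deg 0.019288112861233036 0.31536054701664057
sides [-77.30607748 197.01007027]
stop 200 295.5 [673.8 -19.2]
stop 278 281.5 [656.9  62.5]
stop 354 282.5 [657.5 141.5]
[171 173  12  12  80] [552.7 -41.1]
[212 173   6   6  21] [549.7  -3.7]
[255 174   8  12  58] [552.7  42.4]
[292 174   9   7  26] [549.8  80.2]
[337 174   6   9  26] [551.3 125.1]
[374 175  10   4  16] [549.4 164.2]
(array([ 411.98150228, -302.29493267,   33.90249385]), np.float64(5.026415813580964))
(array([537.9550165 , -72.55842482,  19.6319737 ]), np.float64(2.480954967690523))
```

carry_out(rows=[[0,0,0,0,0,-6.42],[0,0,0,0,0,-6.42],[0,0,0,0,0,-6.42],[0,0,0,0,0,-6.42],[0.0059,0.0297,0.0107,0,0,0],[0.0059,0.0297,0.0107,0,0,0],[0.0059,0.0297,0.0107,0,0,0],[0.0059,0.0297,0.0107,0,0,0],[0.0059,0.0297,0.0107,0,0,0],[0.0059,0.0297,0.0107,0,0,0]])

```text
time_s: 4.13
eef_pos: [479.2, -29.3, 204.2]
ee_rot: [[-0.999, 0.045, 0.001], [0.045, 0.999, 0.0], [-0.001, 0.0, -1.0]]
ft_force: [0.8, 1.2, 0.1]
gripper_width: 85.4
grip_force: 0.0
```

carry_out(rows=[[0.0059,0.0297,0.0107,0,0,0],[0.0059,0.0297,0.0107,0,0,0],[0.0059,0.0297,0.0107,0,0,0],[0.0059,0.0297,0.0107,0,0,0],[0.0059,0.0297,0.0107,0,0,0],[0,0,0,0,0,0],[0,0,0,0,0,0]], grip=0.065)

```text
time_s: 4.72
eef_pos: [456.6, 121.0, 150.5]
ee_rot: [[-0.999, 0.041, -0.001], [0.041, 0.999, 0.0], [0.001, 0.0, -1.0]]
ft_force: [1.1, -0.5, 0.3]
gripper_width: 65.1
grip_force: 0.0
```

```bash
cat > go.py <<'E'
from det import *
def go(pos,yaw):
    "turn about tool z first, then shift (tool axes, m); yaw = direction of -tool x (object/holder x)"
    s=env.state(); R=np.array(s['ee_rot']); cur=np.degrees(np.arctan2(-R[1,0],-R[0,0]))
    turn=-((yaw-cur+180)%360-180); a=np.radians(yaw)
    Rt=np.array([[-np.cos(a),-np.sin(a),0],[-np.sin(a),np.cos(a),0],[0,0,-1]]); dl=(np.array(pos)-s['eef_pos'])/1000
    print('turn',round(turn,2),'shift',(Rt.T@dl).round(4),'now',np.round(s['eef_pos'],1),'yaw',round(cur,2))
def H(x,y,z):
    "holder frame to world"
    a=np.radians(-28.63);return [np.cos(a)*(605.2+x)-np.sin(a)*(60.5+y),np.sin(a)*(605.2+x)+np.cos(a)*(60.5+y),z]
E
python3 - <<'E'
from go import *
import pickle
w=snap('wrist');t,d=pickle.load(open('c0.pkl','rb'))
for e in exts(w,15,300): print(e); print([tri(w,e[2],t,p) for p in((244.3,229.9),)])
save(w,'w3.png')
for e in exts(w,26,300): print('z26',e)
E
```

```text
(array([465.2, 119.2]), np.float64(-2.6), array([273.1, 207.4]), array([ 26.7, 115.3]))
[(array([471.57625775, 119.40387917,  -9.66341808]), np.float64(1.416783039267962))]
(array([466.7, 213.8]), np.float64(1.1), array([400.2, 204.4]), array([ 29.1, 114.6]))
[(array([403.07840731, 106.82381914, 305.50868007]), np.float64(45.771256335218034))]
(array([481.9,  24. ]), np.float64(-6.2), array([149.1, 234.3]), array([29.3, 75.9]))
[(array([427.19601893,  98.82504763, 206.71843735]), np.float64(25.007479519445802))]
(array([541.3, -89.2]), np.float64(-33.2), array([ 19.2, 309.3]), array([40.1, 67.4]))
[(array([422.10229928,  95.85383796, 245.3571183 ]), np.float64(23.600338989800193))]
z26 (array([462.1, 119.3]), np.float64(-2.6), array([273.1, 207.4]), array([ 25.6, 110.6]))
z26 (array([463.5, 210.1]), np.float64(1.1), array([400.2, 204.4]), array([ 27.9, 109.9]))
z26 (array([478.1,  28.1]), np.float64(-6.2), array([149.1, 234.3]), array([28.1, 72.8]))
z26 (array([535.1, -80.6]), np.float64(-33.2), array([ 19.2, 309.3]), array([38.5, 64.6]))
```

carry_out(rows=[[0.002,-0.0015,0.02,0,0,0.25],[0,0,0.03,0,0,0],[0,0,0.03,0,0,0],[0,0,0.025,0,0,0],[0,0,0.02,0,0,0],[0,0,0.0135,0,0,0],[0,0,0,0,0,0],[0,0,0,0,0,0]])

```text
time_s: 5.43
eef_pos: [455.6, 116.3, 12.5]
ee_rot: [[-0.999, 0.054, -0.001], [0.054, 0.999, -0.001], [0.001, -0.001, -1.0]]
ft_force: [0.1, 0.5, -0.2]
gripper_width: 65.0
grip_force: 0.0
```

carry_out(rows=[[0,0,0,0,0,0],[0,0,0,0,0,0],[0,0,0,0,0,0],[0,0,0,0,0,0],[0,0,0,0,0,0],[0,0,0,0,0,0],[0,0,0,0,0,0],[0,0,0,0,0,0]], grip=0.015, squeeze=50)

```text
time_s: 6.1
eef_pos: [456.1, 117.7, 13.7]
ee_rot: [[-0.999, 0.053, 0.002], [0.053, 0.999, 0.0], [-0.002, 0.001, -1.0]]
ft_force: [-0.4, -0.8, 7.4]
gripper_width: 24.6
grip_force: 49.1
```

carry_out(rows=[[0,0,-0.005,0,0,0],[0,0,-0.01,0,0,0],[0,0,-0.025,0,0,0],[0,0,-0.03,0,0,0],[0,0,0,0,0,0],[0,0,0,0,0,0]])

```text
time_s: 6.6
eef_pos: [456.4, 117.9, 84.3]
ee_rot: [[-0.999, 0.053, 0.004], [0.053, 0.999, 0.001], [-0.004, 0.001, -1.0]]
ft_force: [0.5, 0.8, -1.2]
gripper_width: 24.4
grip_force: 49.6
```

```bash
python3 - <<'E'
from go import *
w=snap('wrist');save(w,'w4.png')
go(H(-25,85,85),-28.6); go(H(-110,85,85),-28.6)
for e in exts(w,80,300): print(e)
E
```

```text
turn 25.58 shift [-0.2366 -0.1762 -0.0018] now [455.6 117.7  83.2] yaw -3.02
turn 25.58 shift [-0.1516 -0.1762 -0.0018] now [455.6 117.7  83.2] yaw -3.02
(array([439.4, 183.1]), np.float64(1.9), array([440.5, 227.6]), array([20.5, 77.5]))
(array([458.3, 116.4]), np.float64(0.0), array([271.8, 278.9]), array([27.6, 95.7]))
```

View pics/w4.png

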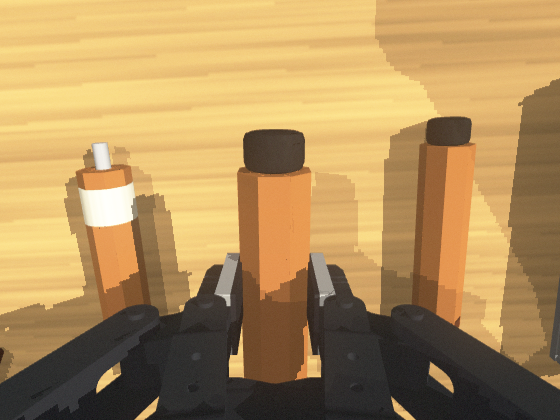

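carry_out(rows=[[0,0,0,0,0,6.4],[0,0,0,0,0,6.4],[0,0,0,0,0,6.4],[0,0,0,0,0,6.4],[-0.019,-0.022,0,0,0,0],[-0.019,-0.022,0,0,0,0],[-0.019,-0.022,0,0,0,0],[-0.019,-0.022,0,0,0,0],[-0.019,-0.022,0,0,0,0],[-0.019,-0.022,0,0,0,0]])

```text
time_s: 7.48
eef_pos: [491.4, -54.2, 81.3]
ee_rot: [[-0.878, 0.479, -0.002], [0.479, 0.878, -0.0], [0.002, -0.001, -1.0]]
ft_force: [0.2, -0.4, -1.5]
gripper_width: 24.4
grip_force: 55.1
```

carry_out(rows=[[-0.019,-0.022,0,0,0,0],[-0.019,-0.022,0,0,0,0],[0,0,0,0,0,0],[0,0,0,0,0,0],[0,0,0,0,0,0]])

```text
time_s: 7.9
eef_pos: [503.5, -109.1, 81.4]
ee_rot: [[-0.878, 0.479, -0.002], [0.479, 0.878, 0.001], [0.002, -0.0, -1.0]]
ft_force: [-0.5, -0.8, -0.4]
gripper_width: 24.8
grip_force: 55.2
```

```bash
cat > held.py <<'E'
from go import *
def held(c,f=None):
    "tail edge and lateral line of the held wood in tool frame, at top face z = TCP+13 (tool z=-13)"
    T=np.array(c['tool_from_camera']);K=np.linalg.inv(np.array(c['mtx']))
    hsv=cv2.cvtColor(c['image'],cv2.COLOR_RGB2HSV)
    m=((hsv[...,0]<=14)&(hsv[...,0]>4)&(hsv[...,1]>140)).astype(np.uint8);m[:,:210]=0;m[:,340:]=0;m[:120]=0;m[300:]=0
    def tl(u,v,z):
        d=T[:3,:3]@K@[u,v,1.];o=T[:3,3];return (o+d*(z-o[2])/d[2])[:2]*1
    rows=[(v,)+tuple(np.where(m[v])[0][[0,-1]]) for v in range(160,240) if m[v].sum()>40]
    v0=rows[0][0]; P=np.array([tl((a+b)/2,v,-4) for v,a,b in rows[5:]])
    k=np.polyfit(P[:,0],P[:,1],1); e=tl(275,v0,-13)
    print('tail edge x',e.round(1),'origin ahead of TCP',round(55-e[0],1),'lateral at origin',np.polyval(k,e[0]-55).round(1),'tilt deg',np.degrees(k[0]).round(1),'at tail',np.polyval(k,e[0]).round(1))
E
python3 - <<'E'
from held import *
s=env.state();print(s['gripper_width'],s['ft_force'])
w=snap('wrist');held(w)
go(H(-25,85,85),-28.63)
E
```

```text
24.797075393420428 [-0.48526958 -0.77637277 -0.44212628]
tail edge x [45.9 -0.1] origin ahead of TCP 9.1 lateral at origin -0.4 tilt deg -0.1 at tail -0.5
turn 0.06 shift [-0.0862 -0.0006 -0.0034] now [ 503.7 -108.5   81.6] yaw -28.57
```

carry_out(rows=[[-0.0172,0,0,0,0,0],[-0.0172,0,0,0,0,0],[-0.0172,0,0,0,0,0],[-0.0172,0,0,0,0,0],[-0.0172,0,0,0,0,0],[0,0,0,0,0,0],[0,0,0.015,0,0,0],[0,0,0.015,0,0,0],[0,0,0.015,0,0,0],[0,0,0,0,0,0]])

```text
time_s: 8.78
eef_pos: [577.6, -148.5, 34.6]
ee_rot: [[-0.879, 0.477, -0.005], [0.477, 0.879, 0.002], [0.006, -0.001, -1.0]]
ft_force: [0.1, 0.3, -0.2]
gripper_width: 24.4
grip_force: 55.2
```

carry_out(rows=[[0,0,0.004,0,0,0],[0,0,0.004,0,0,0],[0,0,0.0015,0,0,0],[0,0,0,0,0,0],[0,0,0,0,0,0]])

```text
time_s: 9.2
eef_pos: [580.1, -150.9, 28.5]
ee_rot: [[-0.878, 0.479, 0.001], [0.479, 0.878, -0.0], [-0.001, 0.0, -1.0]]
ft_force: [0.1, 0.3, -0.5]
gripper_width: 24.7
grip_force: 55.2
```

carry_out(rows=[[0,0,0.0015,0,0,0],[0,0,0.001,0,0,0],[0,0,0,0,0,0],[0,0,0,0,0,0]])

```text
time_s: 9.53
eef_pos: [580.1, -151.1, 25.8]
ee_rot: [[-0.878, 0.479, 0.001], [0.479, 0.878, -0.0], [-0.001, 0.0, -1.0]]
ft_force: [-0.0, 0.4, 3.3]
gripper_width: 24.6
grip_force: 55.5
```

carry_out(rows=[[-0.003,0,0,0,0,0],[-0.003,0,0,0,0,0],[-0.003,0,0,0,0,0],[-0.003,0,0,0,0,0],[0,0,0,0,0,0],[0,0,0,0,0,0]])

```text
time_s: 10.03
eef_pos: [591.0, -156.9, 25.8]
ee_rot: [[-0.878, 0.479, 0.001], [0.479, 0.878, -0.0], [-0.001, 0.0, -1.0]]
ft_force: [-1.3, 1.2, 4.6]
gripper_width: 24.6
grip_force: 55.8
```

Contact with the floor. I'll push forward until the force shows the stop.

carry_out(rows=[[-0.001,0,0,0,0,0],[-0.001,0,0,0,0,0],[0,0,0,0,0,0],[0,0,0,0,0,0]])

```text
time_s: 10.37
eef_pos: [591.7, -157.3, 25.8]
ee_rot: [[-0.878, 0.479, -0.001], [0.479, 0.878, 0.0], [0.001, 0.0, -1.0]]
ft_force: [-3.9, 1.0, 7.6]
gripper_width: 24.7
grip_force: 56.2
```

carry_out(rows=[[-0.001,0,0,0,0,0],[0,0,0,0,0,0],[0,0,0,0,0,0]])

```text
time_s: 10.62
eef_pos: [592.5, -157.8, 25.8]
ee_rot: [[-0.878, 0.479, -0.001], [0.479, 0.878, 0.001], [0.001, 0.0, -1.0]]
ft_force: [-3.5, 2.3, 6.8]
gripper_width: 24.5
grip_force: 56.2
```

carry_out(rows=[[-0.001,0,0,0,0,0],[0,0,0,0,0,0],[0,0,0,0,0,0]])

```text
time_s: 10.87
eef_pos: [592.7, -157.9, 25.8]
ee_rot: [[-0.878, 0.479, -0.002], [0.479, 0.878, 0.001], [0.003, -0.0, -1.0]]
ft_force: [-5.3, 3.2, 9.8]
gripper_width: 24.5
grip_force: 56.5
```

carry_out(rows=[[-0.001,0,0,0,0,0],[0,0,0,0,0,0],[0,0,0,0,0,0]])

```text
time_s: 11.12
eef_pos: [592.7, -157.9, 25.8]
ee_rot: [[-0.878, 0.479, -0.004], [0.479, 0.878, 0.002], [0.004, -0.0, -1.0]]
ft_force: [-8.4, 4.2, 11.9]
gripper_width: 24.7
grip_force: 56.8
```

carry_out(rows=[[0,0,0,0,0,0],[0,0,0,0,0,0],[0,0,0,0,0,0],[0,0,0,0,0,0]], grip=0.045)

```text
time_s: 11.45
eef_pos: [595.1, -159.3, 25.3]
ee_rot: [[-0.878, 0.479, 0.0], [0.479, 0.878, -0.0], [-0.0, -0.0, -1.0]]
ft_force: [-0.5, -0.3, -0.2]
gripper_width: 45.1
grip_force: 0.0
```

carry_out(rows=[[0,0,-0.01,0,0,0],[0,0,-0.02,0,0,0],[0,0,-0.03,0,0,0],[0,0,-0.04,0,0,0],[0.02,0,-0.025,0,0,0],[0.03,0,0,0,0,0],[0.03,0,0,0,0,0],[0,0,0,0,0,0],[0,0,0,0,0,0]])

```text
time_s: 12.2
eef_pos: [523.7, -120.1, 151.6]
ee_rot: [[-0.878, 0.478, 0.001], [0.478, 0.878, 0.0], [-0.0, 0.0, -1.0]]
ft_force: [-0.2, 0.0, -0.1]
gripper_width: 44.9
grip_force: 0.0
```

```bash
python3 - <<'E'
from go import *
import pickle
w=snap('wrist');save(w,'w5.png');pickle.dump(w,open('c5.pkl','wb'))
a=np.radians(-28.63);R=np.array([[np.cos(a),-np.sin(a)],[np.sin(a),np.cos(a)]])
for z in(20,27):
  for e in exts(w,z,300): print(z,e,'holder',(R.T@e[0]-[605.2,60.5]).round(1))
for p in((0,85,25),(-55,85,38),(55,85,38),(69,85,25)): print(p,proj(w,H(*p)).round(0))
go([454,214,150],0)
E
```

```text
20 (array([489.7,  14.7]), np.float64(3.2), array([428.9,  59.4]), array([28.9, 82.3])) holder [-182.4  187. ]
27 (array([489.1,  12. ]), np.float64(3.2), array([428.9,  59.4]), array([28.1, 80.1])) holder [-181.7  184.4]
(0, 85, 25) [275. 309.]
(-55, 85, 38) [275. 250.]
(55, 85, 38) [275. 380.]
(69, 85, 25) [275. 383.]
turn -28.62 shift [0.071  0.3348 0.0015] now [ 525.  -120.8  151.5] yaw -28.62
```

View pics/w5.png

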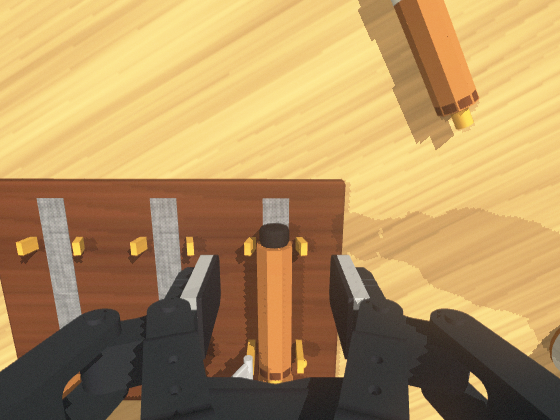

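carry_out(rows=[[0,0,0,0,0,-7.15],[0,0,0,0,0,-7.15],[0,0,0,0,0,-7.15],[0,0,0,0,0,-7.15],[0.0071,0.0335,0,0,0,0],[0.0071,0.0335,0,0,0,0],[0.0071,0.0335,0,0,0,0],[0.0071,0.0335,0,0,0,0],[0.0071,0.0335,0,0,0,0],[0.0071,0.0335,0,0,0,0]], grip=0.065)

```text
time_s: 13.08
eef_pos: [483.1, 81.5, 150.6]
ee_rot: [[-1.0, 0.002, 0.001], [0.002, 1.0, 0.0], [-0.001, 0.0, -1.0]]
ft_force: [0.3, 0.0, 0.2]
gripper_width: 64.7
grip_force: 0.0
```

carry_out(rows=[[0.0071,0.0335,0,0,0,0],[0.0071,0.0335,0,0,0,0],[0.0071,0.0335,0,0,0,0],[0.0071,0.0335,0,0,0,0],[0,0,0,0,0,0],[0,0,0,0,0,0],[0,0,0,0,0,0]])

```text
time_s: 13.67
eef_pos: [454.8, 214.0, 150.4]
ee_rot: [[-1.0, 0.001, 0.0], [0.001, 1.0, -0.001], [-0.0, -0.001, -1.0]]
ft_force: [-0.1, -0.7, -0.5]
gripper_width: 65.1
grip_force: 0.0
```

```bash
python3 - <<'E'
from go import *
w=snap('wrist')
for e in exts(w,16,300):
    print(e); a=np.radians(e[1]); p=e[0]-10*np.array([np.cos(a),np.sin(a)]); go([*p,12.5],e[1])
E
```

```text
(array([468.9, 213.7]), np.float64(0.2), array([274.8, 214.6]), array([ 26.7, 114.6]))
turn -0.33 shift [-0.0041  0.0004  0.1379] now [454.8 213.2 150.4] yaw -0.13
(array([489.1,  25.8]), np.float64(-2.8), array([ 28.4, 240.7]), array([32.8, 84.4]))
turn 2.67 shift [-0.0334 -0.1855  0.1379] now [454.8 213.2 150.4] yaw -0.13
```

carry_out(rows=[[-0.004,0.0004,0.02,0,0,-0.3],[0,0,0.03,0,0,0],[0,0,0.03,0,0,0],[0,0,0.025,0,0,0],[0,0,0.02,0,0,0],[0,0,0.0125,0,0,0],[0,0,0,0,0,0],[0,0,0,0,0,0]])

```text
time_s: 14.38
eef_pos: [458.3, 213.2, 12.6]
ee_rot: [[-1.0, -0.002, -0.001], [-0.002, 1.0, -0.001], [0.001, -0.001, -1.0]]
ft_force: [0.4, 0.8, 0.3]
gripper_width: 65.3
grip_force: 0.0
```

carry_out(rows=[[0,0,0,0,0,0],[0,0,0,0,0,0],[0,0,0,0,0,0],[0,0,0,0,0,0],[0,0,0,0,0,0],[0,0,0,0,0,0],[0,0,0,0,0,0],[0,0,0,0,0,0]], grip=0.015, squeeze=50)

```text
time_s: 15.05
eef_pos: [458.5, 214.7, 14.2]
ee_rot: [[-1.0, -0.004, 0.002], [-0.004, 1.0, 0.001], [-0.002, 0.001, -1.0]]
ft_force: [0.4, -1.3, 5.6]
gripper_width: 24.5
grip_force: 49.1
```

carry_out(rows=[[0,0,-0.005,0,0,0],[0,0,-0.01,0,0,0],[0,0,-0.025,0,0,0],[0,0,-0.03,0,0,0],[0,0,0,0,0,7.15],[0,0,0,0,0,7.15],[0,0,0,0,0,7.15],[0,0,0,0,0,7.15],[0,0,0,0,0,0]])

```text
time_s: 15.8
eef_pos: [457.7, 215.0, 84.0]
ee_rot: [[-0.878, 0.479, 0.001], [0.479, 0.878, 0.001], [-0.0, 0.001, -1.0]]
ft_force: [0.2, -0.3, -1.0]
gripper_width: 24.4
grip_force: 49.5
```

```bash
python3 - <<'E'
from held import *
s=env.state();print(s['gripper_width'],s['grip_force'])
w=snap('wrist');held(w); print(exts(w,80,300))
go(H(-110,0,85),-28.63)
E
```

```text
24.372723116490352 49.487861779052764
tail edge x [44.5 -0.1] origin ahead of TCP 10.5 lateral at origin -0.3 tilt deg 0.1 at tail -0.3
[(array([458.2, 214.4]), np.float64(-28.8), array([274.4, 276.1]), array([27.4, 93.9]))]
turn 0.43 shift [-0.1964 -0.3475 -0.0012] now [457.7 214.9  83.8] yaw -28.2
```

carry_out(rows=[[-0.0164,-0.029,0,0,0,0.4],[-0.0164,-0.029,0,0,0,0],[-0.0164,-0.029,0,0,0,0],[-0.0164,-0.029,0,0,0,0],[-0.0164,-0.029,0,0,0,0],[-0.0164,-0.029,0,0,0,0],[-0.0164,-0.029,0,0,0,0],[-0.0164,-0.029,0,0,0,0],[-0.0164,-0.029,0,0,0,0],[-0.0164,-0.029,0,0,0,0]])

```text
time_s: 16.68
eef_pos: [462.2, -120.1, 83.5]
ee_rot: [[-0.879, 0.476, 0.0], [0.476, 0.879, 0.0], [-0.0, 0.0, -1.0]]
ft_force: [-0.5, 0.4, -2.2]
gripper_width: 24.8
grip_force: 49.5
```

carry_out(rows=[[-0.0164,-0.029,0,0,0,0],[-0.0164,-0.029,0,0,0,0],[0,0,0,0,0,0],[0,0,0,0,0,0]])

```text
time_s: 17.02
eef_pos: [462.9, -187.6, 83.3]
ee_rot: [[-0.876, 0.481, 0.0], [0.481, 0.876, -0.001], [-0.001, -0.001, -1.0]]
ft_force: [-0.4, 0.8, -0.9]
gripper_width: 24.6
grip_force: 49.6
```

```bash
python3 - <<'E'
from held import *
s=env.state();print(s['gripper_width'],s['grip_force'])
w=snap('wrist');held(w)
go(H(-26,0,83),-28.63)
E
```

```text
24.63709960446066 49.58018907811493
tail edge x [44.5 -0.1] origin ahead of TCP 10.5 lateral at origin -0.3 tilt deg 0.2 at tail -0.2
turn -0.03 shift [-0.0839  0.0015  0.0002] now [ 463.  -185.6   83.2] yaw -28.66
```

carry_out(rows=[[-0.0168,0.0015,0,0,0,0],[-0.0168,0,0,0,0,0],[-0.0168,0,0,0,0,0],[-0.0168,0,0,0,0,0],[-0.0168,0,0,0,0,0],[0,0,0,0,0,0],[0,0,0.015,0,0,0],[0,0,0.015,0,0,0],[0,0,0.015,0,0,0],[0,0,0,0,0,0]])

```text
time_s: 17.9
eef_pos: [536.0, -221.3, 35.6]
ee_rot: [[-0.879, 0.477, -0.005], [0.477, 0.879, 0.003], [0.005, 0.0, -1.0]]
ft_force: [-0.6, 0.3, -1.1]
gripper_width: 24.5
grip_force: 49.6
```

carry_out(rows=[[0,0,0.005,0,0,0],[0,0,0.004,0,0,0],[0,0,0.002,0,0,0],[0,0,0,0,0,0],[0,0,0,0,0,0]])

```text
time_s: 18.32
eef_pos: [537.9, -224.2, 27.4]
ee_rot: [[-0.877, 0.481, 0.0], [0.481, 0.877, -0.0], [-0.001, 0.0, -1.0]]
ft_force: [-0.3, 1.2, -1.5]
gripper_width: 24.9
grip_force: 49.6
```

```bash
python3 - <<'E'
from go import *
s=env.state();print(s['ft_force'],s['gripper_width']);go(H(-26,0,25.8),-28.63); go(H(-10.5,0,25.8),-28.63)
E
```

```text
[-0.25348365  1.17803045 -1.45882635] 24.9051403930486
turn -0.09 shift [ 0.0003 -0.0004  0.0016] now [ 537.9 -224.2   27.4] yaw -28.72
turn -0.09 shift [-0.0152 -0.0004  0.0016] now [ 537.9 -224.2   27.4] yaw -28.72
```

carry_out(rows=[[0,0,0.0015,0,0,0],[0,0,0,0,0,0],[-0.003,0,0,0,0,0],[-0.003,0,0,0,0,0],[-0.003,0,0,0,0,0],[-0.003,0,0,0,0,0],[-0.001,0,0,0,0,0],[0,0,0,0,0,0],[0,0,0,0,0,0]])

```text
time_s: 19.07
eef_pos: [549.1, -230.4, 26.2]
ee_rot: [[-0.877, 0.481, 0.0], [0.481, 0.877, -0.0], [-0.0, 0.0, -1.0]]
ft_force: [-1.8, 1.1, 5.2]
gripper_width: 24.8
grip_force: 50.4
```

carry_out(rows=[[-0.001,0,0,0,0,0],[-0.001,0,0,0,0,0],[0,0,0,0,0,0],[0,0,0,0,0,0]])

```text
time_s: 19.4
eef_pos: [550.6, -231.2, 26.2]
ee_rot: [[-0.877, 0.481, -0.0], [0.481, 0.877, 0.0], [0.0, 0.0, -1.0]]
ft_force: [-2.7, 1.3, 5.7]
gripper_width: 24.5
grip_force: 50.5
```

carry_out(rows=[[-0.001,0,0,0,0,0],[0,0,0,0,0,0],[0,0,0,0,0,0]])

```text
time_s: 19.65
eef_pos: [550.7, -231.3, 26.2]
ee_rot: [[-0.877, 0.481, -0.002], [0.481, 0.877, 0.001], [0.002, 0.0, -1.0]]
ft_force: [-4.7, 2.9, 8.7]
gripper_width: 24.5
grip_force: 50.7
```

carry_out(rows=[[-0.001,0,0,0,0,0],[0,0,0,0,0,0],[0,0,0,0,0,0]])

```text
time_s: 19.9
eef_pos: [550.7, -231.3, 26.2]
ee_rot: [[-0.877, 0.481, -0.003], [0.481, 0.877, 0.002], [0.004, -0.0, -1.0]]
ft_force: [-7.0, 4.0, 10.8]
gripper_width: 24.7
grip_force: 51.0
```

carry_out(rows=[[0,0,0,0,0,0],[0,0,0,0,0,0],[0,0,0,0,0,0],[0,0,0,0,0,0]], grip=0.045)

```text
time_s: 20.23
eef_pos: [552.9, -232.6, 25.5]
ee_rot: [[-0.877, 0.481, 0.001], [0.481, 0.877, -0.0], [-0.001, -0.0, -1.0]]
ft_force: [0.6, -0.0, -0.0]
gripper_width: 44.7
grip_force: 0.0
```

carry_out(rows=[[0,0,-0.01,0,0,0],[0,0,-0.02,0,0,0],[0,0,-0.03,0,0,0],[0,0,-0.04,0,0,0],[0.02,0,-0.025,0,0,0],[0.03,0,0,0,0,0],[0.03,0,0,0,0,0],[0.03,0,0,0,0,0],[0,0,0,0,0,0],[0,0,0,0,0,0]])

```text
time_s: 21.07
eef_pos: [455.3, -178.9, 151.6]
ee_rot: [[-0.877, 0.48, 0.001], [0.48, 0.877, -0.0], [-0.001, 0.0, -1.0]]
ft_force: [0.2, -0.1, 0.1]
gripper_width: 44.8
grip_force: 0.0
```

```bash
python3 - <<'E'
from go import *
import pickle
w=snap('wrist');save(w,'w6.png');pickle.dump(w,open('c6.pkl','wb'))
for y in(0,85):
  for p in((0,y,25),(-55,y,38),(-69,y,36)): print(p,proj(w,H(*p)).round(0))
go([470,24,150],0)
E
```

```text
(0, 0, 25) [274. 344.]
(-55, 0, 38) [274. 290.]
(-69, 0, 36) [274. 272.]
(0, 85, 25) [380. 344.]
(-55, 85, 38) [391. 290.]
(-69, 85, 36) [391. 271.]
turn -28.73 shift [-0.0134  0.2036  0.0015] now [ 456.6 -179.6  151.5] yaw -28.73
```

View pics/w6.png

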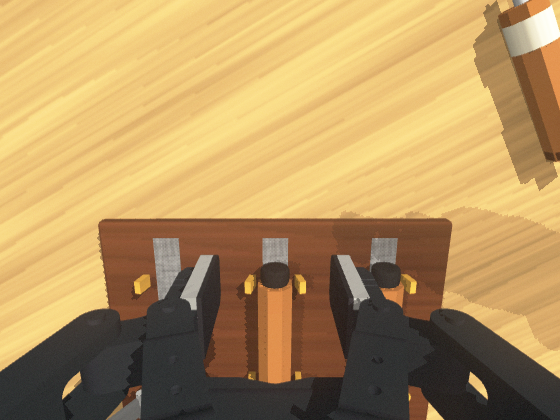

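Both sound ones lie against their stops: the tail edges sit within 2 px of the predicted position. Next is the first repair one.

carry_out(rows=[[0,0,0,0,0,-7.15],[0,0,0,0,0,-7.15],[0,0,0,0,0,-7.15],[0,0,0,0,0,-7.15],[-0.0022,0.034,0,0,0,0],[-0.0022,0.034,0,0,0,0],[-0.0022,0.034,0,0,0,0],[-0.0022,0.034,0,0,0,0],[-0.0022,0.034,0,0,0,0],[-0.0022,0.034,0,0,0,0]], grip=0.065)

```text
time_s: 21.95
eef_pos: [471.3, 26.0, 150.8]
ee_rot: [[-1.0, 0.003, 0.001], [0.003, 1.0, 0.0], [-0.001, 0.0, -1.0]]
ft_force: [0.4, 0.5, -0.2]
gripper_width: 65.3
grip_force: 0.0
```

carry_out(rows=[[0,0,0,0,0,0],[0,0,0,0,0,0],[0,0,0,0,0,0]])

```text
time_s: 22.2
eef_pos: [470.7, 24.0, 150.5]
ee_rot: [[-1.0, 0.002, 0.0], [0.002, 1.0, -0.0], [-0.0, -0.0, -1.0]]
ft_force: [-0.5, -0.1, 0.2]
gripper_width: 64.5
grip_force: 0.0
```

```bash
python3 - <<'E'
from go import *
w=snap('wrist')
for e in exts(w,16,300):
    print(e); a=np.radians(e[1]); p=e[0]-17*np.array([np.cos(a),np.sin(a)]); go([*p,12.5],e[1])
E
```

```text
(array([488.9,  23.9]), np.float64(-0.5), array([275.1, 220.3]), array([25.7, 83.2]))
turn 0.27 shift [-0.0014  0.0008  0.138 ] now [470.5  23.3 150.5] yaw -0.23
```

carry_out(rows=[[-0.0014,0.0006,0.02,0,0,0.3],[0,0,0.03,0,0,0],[0,0,0.03,0,0,0],[0,0,0.025,0,0,0],[0,0,0.02,0,0,0],[0,0,0.0125,0,0,0],[0,0,0,0,0,0],[0,0,0,0,0,0]])

```text
time_s: 22.92
eef_pos: [471.1, 23.7, 12.6]
ee_rot: [[-1.0, 0.01, -0.001], [0.01, 1.0, -0.001], [0.001, -0.001, -1.0]]
ft_force: [-0.5, 0.6, -0.3]
gripper_width: 65.2
grip_force: 0.0
```

carry_out(rows=[[0,0,0,0,0,0],[0,0,0,0,0,0],[0,0,0,0,0,0],[0,0,0,0,0,0],[0,0,0,0,0,0],[0,0,0,0,0,0],[0,0,0,0,0,0],[0,0,0,0,0,0]], grip=0.015, squeeze=50)

```text
time_s: 23.58
eef_pos: [471.9, 24.9, 14.1]
ee_rot: [[-1.0, 0.008, 0.002], [0.008, 1.0, -0.0], [-0.002, -0.0, -1.0]]
ft_force: [-0.8, -0.5, 6.5]
gripper_width: 24.1
grip_force: 49.1
```

carry_out(rows=[[0,0,-0.005,0,0,0],[0,0,-0.01,0,0,0],[0,0,-0.025,0,0,0],[0,0,-0.035,0,0,0],[0,0,-0.01,0,0,0],[0,0,0,0,0,0],[0,0,0,0,0,0]])

```text
time_s: 24.17
eef_pos: [471.4, 25.1, 98.6]
ee_rot: [[-1.0, 0.008, 0.002], [0.008, 1.0, 0.0], [-0.002, 0.0, -1.0]]
ft_force: [-0.4, -0.1, -1.5]
gripper_width: 25.0
grip_force: 49.7
```

```bash
python3 - <<'E'
from go import *
s=env.state();print(s['gripper_width'],s['grip_force'],s['ft_force'])
go([465,412,92],0)
E
```

```text
25.0462167773816 49.65551440604031 [-0.41549885 -0.08277093 -1.54360493]
turn -0.44 shift [0.0064 0.3869 0.0066] now [471.4  25.1  98.6] yaw -0.44
```

carry_out(rows=[[0.0005,0.0322,0,0,0,-0.4],[0.0005,0.0322,0,0,0,0],[0.0005,0.0322,0,0,0,0],[0.0005,0.0322,0,0,0,0],[0.0005,0.0322,0,0,0,0],[0.0005,0.0322,0,0,0,0],[0.0005,0.0322,0,0,0,0],[0.0005,0.0322,0,0,0,0],[0.0005,0.0322,0,0,0,0],[0.0005,0.0322,0,0,0,0]])

```text
time_s: 25.0
eef_pos: [465.5, 348.1, 96.0]
ee_rot: [[-1.0, 0.0, -0.002], [0.0, 1.0, -0.002], [0.002, -0.002, -1.0]]
ft_force: [0.9, -0.4, -1.2]
gripper_width: 24.3
grip_force: 49.6
```

carry_out(rows=[[0.0005,0.0322,0,0,0,0],[0.0005,0.0322,0,0,0,0],[0,0,0,0,0,0],[0,0,0,0,0,0]])

```text
time_s: 25.33
eef_pos: [463.7, 413.4, 95.6]
ee_rot: [[-1.0, -0.003, -0.003], [-0.003, 1.0, -0.001], [0.003, -0.001, -1.0]]
ft_force: [-0.5, -0.9, -1.1]
gripper_width: 24.4
grip_force: 49.7
```

```bash
python3 - <<'E'
from go import *
s=env.state();print(s['gripper_width'],s['grip_force'],s['eef_pos'])
w=snap('wrist');save(w,'w7.png')
E
```

```text
24.43240726565594 49.702295176684856 [463.69577715 413.40563346  95.64735633]
```

View pics/w7.png

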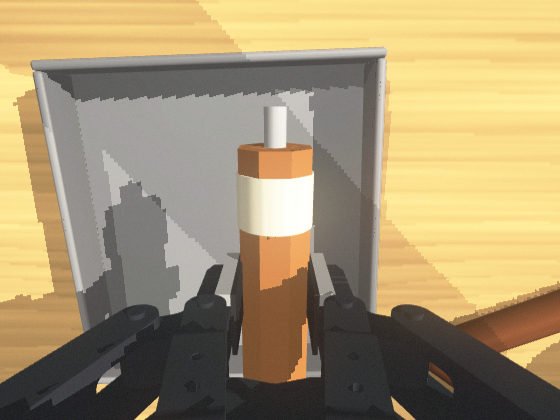

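The banded extension is over the tray, with the right wall about 50 mm away laterally and the back wall clear. Lowering.

carry_out(rows=[[0,0,0.02,0,0,0],[0,0,0.02,0,0,0],[0,0,0.02,0,0,0],[0,0,0.009,0,0,0],[0,0,0.004,0,0,0],[0,0,0,0,0,0],[0,0,0.003,0,0,0],[0,0,0,0,0,0],[0,0,0,0,0,0]])

```text
time_s: 26.13
eef_pos: [466.1, 411.8, 22.8]
ee_rot: [[-1.0, 0.001, 0.001], [0.001, 1.0, 0.001], [-0.001, 0.001, -1.0]]
ft_force: [-0.1, -0.1, -0.8]
gripper_width: 24.4
grip_force: 49.7
```

carry_out(rows=[[0,0,0.001,0,0,0],[0,0,0,0,0,0],[0,0,0,0,0,0]])

```text
time_s: 26.38
eef_pos: [465.8, 411.7, 21.3]
ee_rot: [[-1.0, 0.001, 0.0], [0.001, 1.0, 0.0], [-0.0, 0.0, -1.0]]
ft_force: [0.1, -0.0, -1.0]
gripper_width: 24.5
grip_force: 49.7
```

carry_out(rows=[[0,0,0.002,0,0,0],[0,0,0,0,0,0],[0,0,0,0,0,0]])

```text
time_s: 26.63
eef_pos: [465.9, 411.8, 19.2]
ee_rot: [[-1.0, 0.001, 0.001], [0.001, 1.0, 0.001], [-0.001, 0.001, -1.0]]
ft_force: [0.8, 0.3, 1.5]
gripper_width: 24.3
grip_force: 50.0
```

carry_out(rows=[[0,0,0,0,0,0],[0,0,0,0,0,0],[0,0,0,0,0,0],[0,0,0,0,0,0]], grip=0.045)

```text
time_s: 26.97
eef_pos: [465.6, 411.4, 18.9]
ee_rot: [[-1.0, 0.001, -0.0], [0.001, 1.0, -0.0], [0.0, -0.0, -1.0]]
ft_force: [0.8, 0.7, 0.1]
gripper_width: 45.1
grip_force: 0.0
```

carry_out(rows=[[0,0,-0.01,0,0,0],[0,0,-0.03,0,0,0],[0,0,-0.04,0,0,0],[0,0,-0.04,0,0,0],[0,0,-0.03,0,0,0],[0,0,0,0,0,0],[0,0,0,0,0,0]])

```text
time_s: 27.55
eef_pos: [466.5, 412.3, 172.0]
ee_rot: [[-1.0, 0.001, 0.004], [0.001, 1.0, 0.003], [-0.004, 0.003, -1.0]]
ft_force: [-0.4, -0.5, -0.4]
gripper_width: 45.0
grip_force: 0.0
```

```bash
python3 - <<'E'
from go import *
w=snap('wrist'); print(exts(w,20,300))
t=snap('top');print([e for e in exts(t,18,120)])
go([630,125,170],-4)
E
```

```text
[(array([484.6, 414. ]), np.float64(2.1), array([276.5, 212.9]), array([20.1, 82.4]))]
[(array([658.4, 122.8]), np.float64(-6.2), array([243.7, 158.6]), array([24.7, 76.7])), (array([486.7, 412.1]), np.float64(1.2), array([129.8, 222.2]), array([25.7, 78.9]))]
turn 3.96 shift [-0.1843 -0.2739 -0.0012] now [465.3 411.1 168.8] yaw -0.04
```

carry_out(rows=[[0,0,0,0,0,3.96],[-0.0205,-0.0304,0,0,0,0],[-0.0205,-0.0304,0,0,0,0],[-0.0205,-0.0304,0,0,0,0],[-0.0205,-0.0304,0,0,0,0],[-0.0205,-0.0304,0,0,0,0],[-0.0205,-0.0304,0,0,0,0],[-0.0205,-0.0304,0,0,0,0],[-0.0205,-0.0304,0,0,0,0],[-0.0205,-0.0304,0,0,0,0]], grip=0.065)

```text
time_s: 28.48
eef_pos: [630.4, 123.8, 167.1]
ee_rot: [[-0.998, 0.07, -0.003], [0.07, 0.998, -0.001], [0.003, -0.001, -1.0]]
ft_force: [-0.6, 1.1, -0.1]
gripper_width: 64.9
grip_force: 0.0
```

carry_out(rows=[[0,0,0,0,0,0],[0,0,0,0,0,0],[0,0,0,0,0,0]])

```text
time_s: 28.73
eef_pos: [629.7, 125.9, 167.4]
ee_rot: [[-0.998, 0.07, -0.003], [0.07, 0.998, 0.0], [0.003, -0.0, -1.0]]
ft_force: [-0.1, 1.0, -0.3]
gripper_width: 65.3
grip_force: 0.0
```

```bash
python3 - <<'E'
from go import *
w=snap('wrist')
for e in exts(w,16,300):
    print(e); a=np.radians(e[1]); p=e[0]-17*np.array([np.cos(a),np.sin(a)]); go([*p,12.5],e[1])
E
```

```text
(array([654.7, 124. ]), np.float64(-4.6), array([274.8, 222.7]), array([25.6, 83.5]))
turn 0.68 shift [-0.0083 -0.001   0.1553] now [629.6 127.  167.8] yaw -3.92
```

carry_out(rows=[[-0.0083,-0.001,0.025,0,0,0.6],[0,0,0.03,0,0,0],[0,0,0.03,0,0,0],[0,0,0.03,0,0,0],[0,0,0.025,0,0,0],[0,0,0.014,0,0,0],[0,0,0,0,0,0],[0,0,0,0,0,0]])

```text
time_s: 29.45
eef_pos: [637.7, 125.8, 14.3]
ee_rot: [[-0.997, 0.078, -0.002], [0.078, 0.997, 0.0], [0.002, 0.0, -1.0]]
ft_force: [0.6, 0.8, 0.1]
gripper_width: 64.6
grip_force: 0.0
```

carry_out(rows=[[0,0,0,0,0,0],[0,0,0,0,0,0],[0,0,0,0,0,0],[0,0,0,0,0,0],[0,0,0,0,0,0],[0,0,0,0,0,0],[0,0,0,0,0,0],[0,0,0,0,0,0]], grip=0.015, squeeze=50)

```text
time_s: 30.12
eef_pos: [639.7, 124.6, 16.6]
ee_rot: [[-0.997, 0.08, 0.002], [0.08, 0.997, 0.001], [-0.002, 0.001, -1.0]]
ft_force: [-1.1, -0.2, 7.0]
gripper_width: 24.5
grip_force: 49.9
```

carry_out(rows=[[0,0,-0.005,0,0,0],[0,0,-0.01,0,0,0],[0,0,-0.025,0,0,0],[0,0,-0.035,0,0,0],[0,0,-0.01,0,0,0],[0,0,0,0,0,0],[0,0,0,0,0,0]])

```text
time_s: 30.7
eef_pos: [639.1, 124.1, 100.9]
ee_rot: [[-0.997, 0.08, 0.002], [0.08, 0.997, 0.0], [-0.002, 0.0, -1.0]]
ft_force: [-0.1, 0.7, -2.2]
gripper_width: 24.9
grip_force: 49.3
```

```bash
python3 - <<'E'
from go import *
s=env.state();print(s['gripper_width'],s['grip_force'],s['ft_force'])
go([466,344,97],0)
E
```

```text
24.90327847175568 49.34092964977026 [-0.1176223   0.73957726 -2.23777497]
turn -4.61 shift [0.1731 0.2199 0.0039] now [639.1 124.1 100.9] yaw -4.61
```

carry_out(rows=[[0,0,0,0,0,-4.6],[0.0216,0.0275,0,0,0,0],[0.0216,0.0275,0,0,0,0],[0.0216,0.0275,0,0,0,0],[0.0216,0.0275,0,0,0,0],[0.0216,0.0275,0,0,0,0],[0.0216,0.0275,0,0,0,0],[0.0216,0.0275,0,0,0,0],[0.0216,0.0275,0,0,0,0],[0,0,0,0,0,0]])

```text
time_s: 31.53
eef_pos: [458.8, 351.4, 98.5]
ee_rot: [[-1.0, -0.011, -0.006], [-0.011, 1.0, 0.003], [0.006, 0.003, -1.0]]
ft_force: [-0.3, 0.4, -1.6]
gripper_width: 24.3
grip_force: 49.4
```

carry_out(rows=[[0,0,0,0,0,0],[0,0,0,0,0,0]])

```text
time_s: 31.7
eef_pos: [465.5, 343.4, 98.7]
ee_rot: [[-1.0, -0.001, -0.002], [-0.001, 1.0, -0.002], [0.002, -0.002, -1.0]]
ft_force: [0.5, -0.0, -1.3]
gripper_width: 24.1
grip_force: 49.4
```

```bash
python3 - <<'E'
from go import *
s=env.state();print(s['gripper_width'],s['grip_force'],s['ft_force'])
w=snap('wrist');save(w,'w8.png',None,.8)
go([466,344,20],0)
E
```

```text
24.139178624409727 49.43317601457238 [ 0.52982362 -0.02826214 -1.34763992]
turn -0.06 shift [0.0003 0.0013 0.079 ] now [466.3 342.7  99. ] yaw -0.06
```

View pics/w8.png

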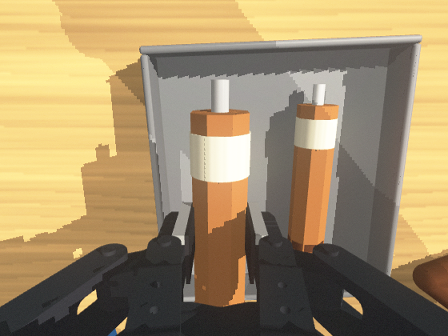

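The first repair one lies flat in the tray; the second is above its place on the left. Lowering it with a small shift to the right.

carry_out(rows=[[0,0.004,0.02,0,0,0],[0,0,0.02,0,0,0],[0,0,0.02,0,0,0],[0,0,0.009,0,0,0],[0,0,0.004,0,0,0],[0,0,0.003,0,0,0],[0,0,0,0,0,0],[0,0,0,0,0,0]])

```text
time_s: 32.42
eef_pos: [466.7, 348.2, 24.7]
ee_rot: [[-1.0, 0.0, 0.001], [0.0, 1.0, 0.001], [-0.001, 0.001, -1.0]]
ft_force: [-0.5, 0.7, -2.1]
gripper_width: 24.3
grip_force: 49.4
```

carry_out(rows=[[0,0,0.0015,0,0,0],[0,0,0,0,0,0],[0,0,0,0,0,0]])

```text
time_s: 32.67
eef_pos: [466.2, 348.3, 23.0]
ee_rot: [[-1.0, -0.0, 0.001], [-0.0, 1.0, 0.0], [-0.001, 0.0, -1.0]]
ft_force: [0.7, -0.4, -1.4]
gripper_width: 24.4
grip_force: 49.4
```

carry_out(rows=[[0,0,0.0018,0,0,0],[0,0,0,0,0,0],[0,0,0,0,0,0]])

```text
time_s: 32.92
eef_pos: [466.3, 348.5, 21.6]
ee_rot: [[-1.0, -0.0, 0.001], [-0.0, 1.0, 0.001], [-0.001, 0.001, -1.0]]
ft_force: [-0.9, -0.1, 6.4]
gripper_width: 24.4
grip_force: 50.3
```

carry_out(rows=[[0,0,0,0,0,0],[0,0,0,0,0,0],[0,0,0,0,0,0],[0,0,0,0,0,0]], grip=0.045)

```text
time_s: 33.25
eef_pos: [466.0, 348.2, 20.6]
ee_rot: [[-1.0, -0.0, -0.0], [-0.0, 1.0, -0.0], [0.0, -0.0, -1.0]]
ft_force: [0.1, 0.8, -0.3]
gripper_width: 44.8
grip_force: 0.0
```

carry_out(rows=[[0,0,-0.01,0,0,0],[0,0,-0.03,0,0,0],[0,0,-0.04,0,0,0],[0,0,-0.04,0,0,0],[0,0,-0.03,0,0,0],[0,0,0,0,0,0],[0,0,0,0,0,0]])

```text
time_s: 33.83
eef_pos: [466.9, 348.8, 173.4]
ee_rot: [[-1.0, 0.0, 0.004], [0.0, 1.0, 0.003], [-0.004, 0.003, -1.0]]
ft_force: [-0.7, 0.2, -0.5]
gripper_width: 44.7
grip_force: 0.0
```

```bash
python3 - <<'E'
from go import *
t=snap('top');print([e[:2] for e in exts(t,18,120)])
w=snap('wrist');print([e[:2] for e in exts(w,20,300)])
go(H(42,-160,170),-28.63)
E
```

```text
[(array([480. , 346.5]), np.float64(-5.5)), (array([481. , 702.8]), np.float64(-67.1))]
[(array([482. , 347.4]), np.float64(-2.9)), (array([485.9, 412.3]), np.float64(-1.3))]
turn 28.63 shift [-4.052e-01 -6.279e-01  4.000e-04] now [465.6 347.8 170.4] yaw 0.0
```

carry_out(rows=[[0,0,0,0,0,7.15],[0,0,0,0,0,7.15],[0,0,0,0,0,7.15],[0,0,0,0,0,7.15],[-0.0203,-0.0314,0,0,0,0],[-0.0203,-0.0314,0,0,0,0],[-0.0203,-0.0314,0,0,0,0],[-0.0203,-0.0314,0,0,0,0],[-0.0203,-0.0314,0,0,0,0],[-0.0203,-0.0314,0,0,0,0]], grip=0)

```text
time_s: 34.77
eef_pos: [481.7, 122.5, 169.3]
ee_rot: [[-0.878, 0.478, -0.003], [0.478, 0.878, -0.001], [0.002, -0.002, -1.0]]
ft_force: [0.4, 0.1, 0.1]
gripper_width: -0.4
grip_force: 0.0
```

carry_out(rows=[[-0.0203,-0.0314,0,0,0,0],[-0.0203,-0.0314,0,0,0,0],[-0.0203,-0.0314,0,0,0,0],[-0.0203,-0.0314,0,0,0,0],[-0.0203,-0.0314,0,0,0,0],[-0.0203,-0.0314,0,0,0,0],[-0.0203,-0.0314,0,0,0,0],[-0.0203,-0.0314,0,0,0,0],[-0.0203,-0.0314,0,0,0,0],[-0.0203,-0.0314,0,0,0,0]])

```text
time_s: 35.6
eef_pos: [509.7, -249.9, 169.1]
ee_rot: [[-0.878, 0.479, -0.003], [0.479, 0.878, 0.001], [0.003, -0.0, -1.0]]
ft_force: [0.9, -0.1, -0.1]
gripper_width: -0.0
grip_force: 0.0
```

carry_out(rows=[[-0.0203,-0.0314,0,0,0,0],[-0.0203,-0.0314,0,0,0,0],[-0.0203,-0.0314,0,0,0,0],[-0.0203,-0.0314,0,0,0,0],[0,0,0,0,0,0],[0,0,0,0,0,0],[0,0,0,0,0,0]])

```text
time_s: 36.18
eef_pos: [521.4, -396.5, 168.8]
ee_rot: [[-0.878, 0.479, -0.002], [0.479, 0.878, 0.003], [0.003, 0.001, -1.0]]
ft_force: [0.3, 0.4, 0.1]
gripper_width: -0.0
grip_force: 0.0
```

```bash
python3 - <<'E'
from go import *
import pickle
w=snap('wrist');save(w,'w9.png');pickle.dump(w,open('c9.pkl','wb'))
print(env.state()['gripper_width'])
go(H(42,-160,78),-28.63)
for y in(-85,0,85): print(proj(w,H(0,y,26)).round(),proj(w,H(42,y-21,42)).round())
E
```

```text
-0.009656822115202067
turn 0.1 shift [ 0.0005 -0.0022  0.0913] now [ 521.8 -395.8  169.3] yaw -28.53
[376. 139.] [348. 200.]
[493. 139.] [467. 200.]
[609. 139.] [585. 200.]
```

View pics/w9.png

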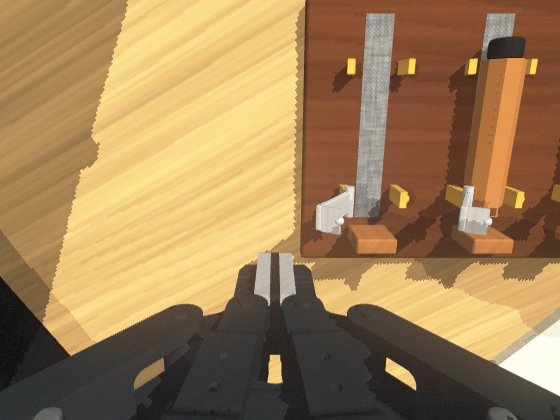

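Strap a leans open at (335,210), and the closed fingers stand to its left. Lower, sweep toward +y, then press.

carry_out(rows=[[0,0,0.03,0,0,0],[0,0,0.03,0,0,0],[0,0,0.031,0,0,0],[0,0,0,0,0,0],[0,0.0095,0,0,0,0],[0,0.0095,0,0,0,0],[0,0.0095,0,0,0,0],[0,0.0095,0,0,0,0],[0,0.0095,0,0,0,0],[0,0,0,0,0,0]])

```text
time_s: 37.07
eef_pos: [547.2, -352.5, 80.6]
ee_rot: [[-0.88, 0.475, 0.002], [0.475, 0.88, 0.001], [-0.001, 0.002, -1.0]]
ft_force: [0.1, 0.0, 0.4]
gripper_width: -0.0
grip_force: 0.2
```

carry_out(rows=[[0,0.0095,0,0,0,0],[0,0.0095,0,0,0,0],[0,0.0095,0,0,0,0],[0,0.0095,0,0,0,0],[0,0.009,0,0,0,0],[0,0,0,0,0,0],[0,0,0,0,0,0]])

```text
time_s: 37.65
eef_pos: [568.0, -313.2, 79.7]
ee_rot: [[-0.879, 0.477, 0.001], [0.477, 0.879, 0.001], [-0.0, 0.001, -1.0]]
ft_force: [0.4, 0.1, 1.3]
gripper_width: 0.4
grip_force: 0.8
```

```bash
python3 - <<'E'
from go import *
w=snap('wrist');save(w,'w10.png')
go(H(42,-63,52),-28.63)
E
```

```text
turn 0.08 shift [0.0015 0.0012 0.0278] now [ 567.6 -314.1   79.8] yaw -28.55
```

View pics/w10.png

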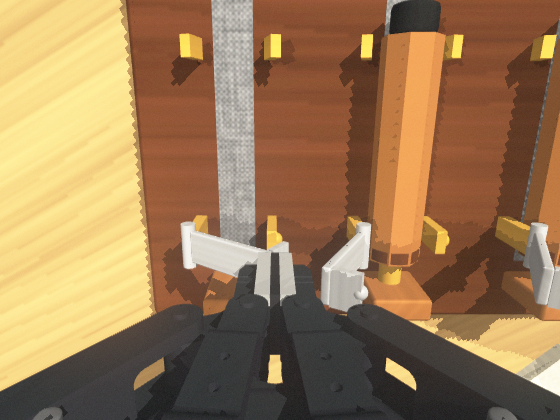

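carry_out(rows=[[0.0015,-0.001,0.008,0,0,0],[0,0,0.007,0,0,0],[0,0,0.005,0,0,0],[0,0,0,0,0,0],[0,0,0,0,0,0]])

```text
time_s: 38.12
eef_pos: [564.5, -315.1, 58.8]
ee_rot: [[-0.878, 0.479, -0.002], [0.479, 0.878, 0.0], [0.002, -0.001, -1.0]]
ft_force: [0.4, -0.2, 0.2]
gripper_width: -0.2
grip_force: 0.0
```

carry_out(rows=[[0,0,0.002,0,0,0],[0,0,0.002,0,0,0],[0,0,0,0,0,0],[0,0,0,0,0,0]])

```text
time_s: 38.45
eef_pos: [565.2, -314.8, 55.6]
ee_rot: [[-0.878, 0.479, -0.0], [0.479, 0.878, -0.0], [0.0, -0.0, -1.0]]
ft_force: [0.0, 1.4, -0.0]
gripper_width: -0.1
grip_force: 0.0
```

carry_out(rows=[[0,0,0.002,0,0,0],[0,0,0.001,0,0,0],[0,0,0,0,0,0],[0,0,0,0,0,0]])

```text
time_s: 38.78
eef_pos: [565.3, -314.7, 52.6]
ee_rot: [[-0.878, 0.479, -0.0], [0.479, 0.878, 0.0], [0.0, -0.0, -1.0]]
ft_force: [-0.0, 0.2, -0.4]
gripper_width: -0.0
grip_force: 0.0
```

carry_out(rows=[[0,0,0.001,0,0,0],[0,0,0,0,0,0],[0,0,0,0,0,0],[0,0,0,0,0,0]])

```text
time_s: 39.12
eef_pos: [565.5, -314.8, 52.1]
ee_rot: [[-0.878, 0.479, 0.0], [0.479, 0.878, -0.0], [-0.0, 0.0, -1.0]]
ft_force: [-0.7, 0.5, 4.7]
gripper_width: 0.3
grip_force: 2.3
```

carry_out(rows=[[0,0,0.001,0,0,0],[0,0,0,0,0,0],[0,0,0,0,0,0]])

```text
time_s: 39.37
eef_pos: [565.5, -314.8, 51.8]
ee_rot: [[-0.878, 0.479, 0.001], [0.479, 0.878, -0.0], [-0.001, 0.0, -1.0]]
ft_force: [-2.6, 2.0, 10.8]
gripper_width: -0.2
grip_force: 4.9
```

carry_out(rows=[[0,0,0.001,0,0,0],[0,0,0,0,0,0],[0,0,0,0,0,0]])

```text
time_s: 39.62
eef_pos: [565.6, -314.8, 51.7]
ee_rot: [[-0.878, 0.479, 0.001], [0.479, 0.878, -0.0], [-0.001, 0.0, -1.0]]
ft_force: [-4.3, 2.4, 16.9]
gripper_width: 0.3
grip_force: 7.2
```

carry_out(rows=[[0,0,0.001,0,0,0],[0,0,0,0,0,0],[0,0,0,0,0,0]])

```text
time_s: 39.87
eef_pos: [565.6, -314.9, 51.5]
ee_rot: [[-0.878, 0.479, 0.002], [0.479, 0.878, -0.001], [-0.002, 0.0, -1.0]]
ft_force: [-6.2, 4.5, 22.5]
gripper_width: 0.1
grip_force: 9.4
```

carry_out(rows=[[0,0,-0.01,0,0,0],[0,0,-0.011,0,0,0],[0,0,-0.01,0,0,0],[0,0,0,0,0,0],[0,0.0095,0,0,0,0],[0,0.0095,0,0,0,0],[0,0.0095,0,0,0,0],[0,0.0095,0,0,0,0],[0,0.0095,0,0,0,0],[0,0.0095,0,0,0,0]])

```text
time_s: 40.7
eef_pos: [593.0, -263.3, 79.2]
ee_rot: [[-0.878, 0.478, -0.001], [0.478, 0.878, 0.0], [0.001, -0.0, -1.0]]
ft_force: [-1.3, -1.4, -0.2]
gripper_width: 0.4
grip_force: 0.5
```

carry_out(rows=[[0,0.0095,0,0,0,0],[0,0.0095,0,0,0,0],[0,0.009,0,0,0,0],[0,0,0,0,0,0],[0,0,0,0,0,0]])

```text
time_s: 41.12
eef_pos: [606.9, -238.8, 79.8]
ee_rot: [[-0.879, 0.477, 0.001], [0.477, 0.879, 0.001], [-0.0, 0.001, -1.0]]
ft_force: [0.6, 0.5, 1.2]
gripper_width: 0.2
grip_force: 0.8
```

```bash
python3 - <<'E'
from go import *
w=snap('wrist');save(w,'w11.png')
go(H(42,21,52),-28.63)
E
```

```text
turn 0.07 shift [-0.0001  0.0013  0.0279] now [ 606.4 -239.7   79.9] yaw -28.56
```

View pics/w11.png

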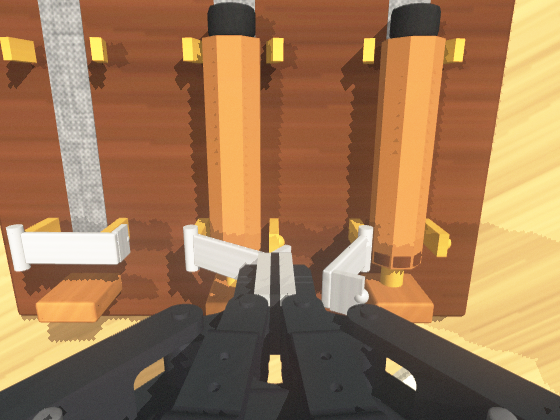

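Strap a lies flat across its channel (70,247), and strap b is under the fingers. Press b the same way.

carry_out(rows=[[0,0,0.008,0,0,0],[0,0,0.007,0,0,0],[0,0,0.005,0,0,0],[0,0,0.002,0,0,0],[0,0,0.002,0,0,0],[0,0,0,0,0,0],[0,0,0,0,0,0]])

```text
time_s: 41.75
eef_pos: [605.3, -240.6, 55.2]
ee_rot: [[-0.878, 0.479, -0.001], [0.479, 0.878, -0.0], [0.001, -0.001, -1.0]]
ft_force: [0.3, -0.3, -0.0]
gripper_width: -0.1
grip_force: 0.0
```

carry_out(rows=[[0,0,0.002,0,0,0],[0,0,0.001,0,0,0],[0,0,0.001,0,0,0],[0,0,0.001,0,0,0],[0,0,0,0,0,0],[0,0,0,0,0,0]])

```text
time_s: 42.25
eef_pos: [605.9, -240.6, 51.9]
ee_rot: [[-0.878, 0.479, 0.0], [0.479, 0.878, -0.001], [-0.001, -0.0, -1.0]]
ft_force: [-3.1, -0.0, 10.7]
gripper_width: 0.2
grip_force: 4.7
```

carry_out(rows=[[0,0,0.001,0,0,0],[0,0,0,0,0,0],[0,0,0,0,0,0]])

```text
time_s: 42.5
eef_pos: [605.9, -240.6, 51.7]
ee_rot: [[-0.878, 0.479, 0.001], [0.479, 0.878, -0.001], [-0.001, -0.0, -1.0]]
ft_force: [-5.3, 2.0, 16.4]
gripper_width: -0.1
grip_force: 7.1
```

carry_out(rows=[[0,0,0.001,0,0,0],[0,0,0,0,0,0],[0,0,0,0,0,0]])

```text
time_s: 42.75
eef_pos: [606.0, -240.7, 51.5]
ee_rot: [[-0.878, 0.479, 0.001], [0.479, 0.878, -0.001], [-0.001, 0.0, -1.0]]
ft_force: [-6.5, 2.1, 22.3]
gripper_width: -0.2
grip_force: 9.3
```

Shut. Strap c next with the same sequence, then retreat and look.

carry_out(rows=[[0,0,-0.01,0,0,0],[0,0,-0.011,0,0,0],[0,0,-0.01,0,0,0],[0,0,0,0,0,0],[0,0.0095,0,0,0,0],[0,0.0095,0,0,0,0],[0,0.0095,0,0,0,0],[0,0.0095,0,0,0,0],[0,0.0095,0,0,0,0],[0,0.0095,0,0,0,0]])

```text
time_s: 43.58
eef_pos: [633.6, -188.5, 79.0]
ee_rot: [[-0.878, 0.478, -0.001], [0.478, 0.878, 0.0], [0.001, -0.0, -1.0]]
ft_force: [-0.1, -0.8, 0.2]
gripper_width: -0.2
grip_force: 0.5
```

carry_out(rows=[[0,0.0095,0,0,0,0],[0,0.0095,0,0,0,0],[0,0.009,0,0,0,0],[0,0,0,0,0,0],[0,0,0,0,0,0]])

```text
time_s: 44.0
eef_pos: [647.5, -164.1, 79.8]
ee_rot: [[-0.879, 0.477, 0.001], [0.477, 0.879, 0.001], [-0.0, 0.001, -1.0]]
ft_force: [0.0, 0.4, 1.4]
gripper_width: -0.1
grip_force: 0.8
```

carry_out(rows=[[0,0,0.008,0,0,0],[0,0,0.007,0,0,0],[0,0,0.005,0,0,0],[0,0,0.002,0,0,0],[0,0,0.002,0,0,0],[0,0,0,0,0,0],[0,0,0,0,0,0]])

```text
time_s: 44.58
eef_pos: [646.0, -166.1, 55.2]
ee_rot: [[-0.878, 0.479, -0.002], [0.479, 0.878, -0.0], [0.001, -0.001, -1.0]]
ft_force: [0.4, -0.7, 0.2]
gripper_width: -0.0
grip_force: 0.0
```

carry_out(rows=[[0,0,0.002,0,0,0],[0,0,0.001,0,0,0],[0,0,0.001,0,0,0],[0,0,0.001,0,0,0],[0,0,0,0,0,0],[0,0,0,0,0,0]])

```text
time_s: 45.08
eef_pos: [646.5, -166.0, 51.9]
ee_rot: [[-0.878, 0.479, 0.0], [0.479, 0.878, -0.001], [-0.0, -0.0, -1.0]]
ft_force: [-2.5, -0.9, 9.1]
gripper_width: 0.2
grip_force: 4.9
```

carry_out(rows=[[0,0,0.001,0,0,0],[0,0,0.001,0,0,0],[0,0,0,0,0,0],[0,0,0,0,0,0]])

```text
time_s: 45.42
eef_pos: [646.7, -166.1, 51.5]
ee_rot: [[-0.878, 0.479, 0.001], [0.479, 0.878, -0.001], [-0.001, 0.0, -1.0]]
ft_force: [-6.8, 1.3, 20.3]
gripper_width: -0.1
grip_force: 10.3
```

carry_out(rows=[[0,0,-0.01,0,0,0],[0,0,-0.03,0,0,0],[0,0,-0.04,0,0,0],[0,0,-0.04,0,0,0],[0.015,-0.02,-0.03,0,0,0],[0.03,-0.025,-0.015,0,0,0],[0.03,-0.025,0,0,0,0],[0.03,-0.025,0,0,0,0],[0,0,0,0,0,0],[0,0,0,0,0,0]])

```text
time_s: 46.25
eef_pos: [507.1, -199.5, 214.3]
ee_rot: [[-0.877, 0.481, -0.0], [0.481, 0.877, -0.0], [0.0, -0.0, -1.0]]
ft_force: [-0.1, 0.1, 0.3]
gripper_width: 0.3
grip_force: 0.0
```

```bash
python3 - <<'E'
from go import *
w=snap('wrist');save(w,'w12.png',None,1.2)
t=snap('top');save(t,'t12.png',(60,50,460,350),1.9)
for y in(0,85):print(proj(w,H(-55,y,38))*1.2,proj(w,H(69,y,30))*1.2)
print(env.state()['eef_pos'])
E
```

```text
[319.76026404 235.28854954] [321.26063655 382.97514459]
[439.57936067 235.03173146] [427.37343235 382.80753775]
[ 510.19466443 -198.37191271  214.00661582]
```

View pics/w12.png

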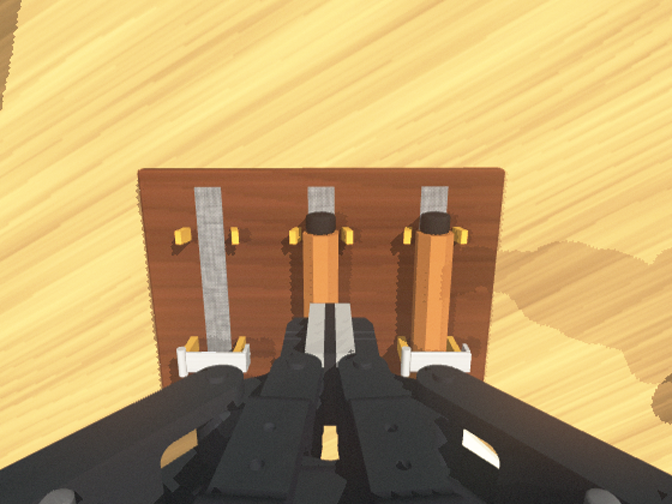

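View pics/t12.png

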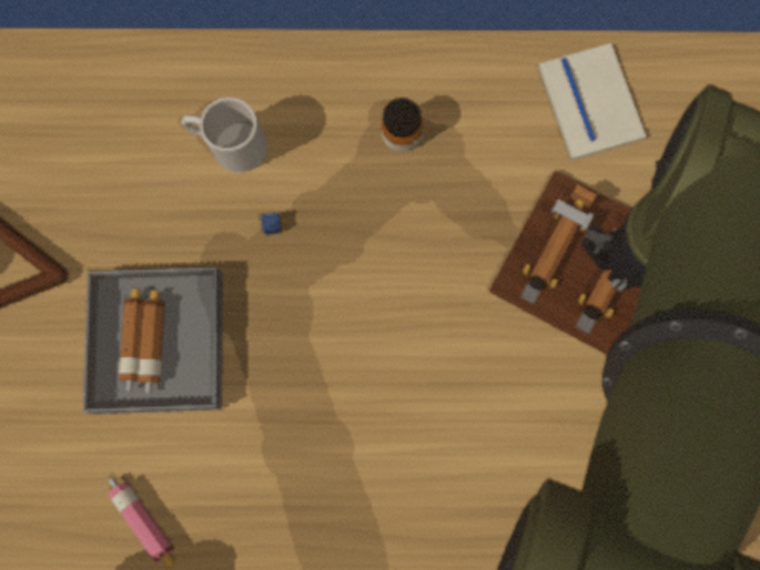

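Straps a and c are clearly shut, both sound pieces are in place, and the repair pair lies side by side in the tray. The fingers hide strap b, so I'll check it numerically. I'll also touch the tails from behind to confirm the pins are against the stops.

```bash
python3 - <<'E'
from go import *
go(H(-100,0,100),-28.63);go(H(-100,85,100),-28.63)
c=snap('side')
for n,y in(('a',-85),('b',0),('c',85)):
    print(n,[ (proj(c,H(42,y+k,44)).round().astype(int).tolist(), c['image'][tuple(proj(c,H(42,y+k,44)).round().astype(int)[::-1])].tolist()) for k in(-10,0,10,20)])
E
```

```text
turn 0.06 shift [ 0.0377 -0.0098  0.114 ] now [ 510.2 -198.4  214. ] yaw -28.57
turn 0.06 shift [0.0377 0.0752 0.114 ] now [ 510.2 -198.4  214. ] yaw -28.57
a [([367, 305], [169, 166, 161]), ([367, 302], [173, 169, 163]), ([366, 298], [173, 169, 163]), ([366, 295], [171, 166, 162])]
b [([365, 278], [168, 163, 157]), ([365, 274], [172, 166, 161]), ([364, 271], [175, 171, 166]), ([364, 268], [174, 169, 164])]
c [([363, 253], [173, 169, 165]), ([363, 250], [173, 171, 164]), ([363, 247], [171, 166, 160]), ([363, 245], [172, 168, 163])]
```

All three straps read as flat steel across their channels in the side view. Now the nudge on b.

carry_out(rows=[[0.0377,-0.0098,0,0,0,0],[0,0,0.035,0,0,0],[0,0,0.04,0,0,0],[0,0,0.04,0,0,0],[0,0,0.04,0,0,0],[0,0,0.028,0,0,0],[0,0,0,0,0,0],[0,0,0,0,0,0],[0,0,0,0,0,0]])

```text
time_s: 47.15
eef_pos: [472.9, -189.4, 31.5]
ee_rot: [[-0.878, 0.478, 0.001], [0.478, 0.878, -0.0], [-0.001, 0.0, -1.0]]
ft_force: [-0.5, 0.1, 1.1]
gripper_width: -0.1
grip_force: 0.0
```

```bash
python3 - <<'E'
from go import *
go(H(-80,0,30),-28.63)
E
```

```text
turn 0.07 shift [-0.0194  0.0002  0.0015] now [ 472.9 -189.4   31.5] yaw -28.56
```

carry_out(rows=[[-0.006,0,0,0,0,0],[-0.005,0,0,0,0,0],[-0.003,0,0,0,0,0],[0,0,0,0,0,0],[0,0,0,0,0,0]])

```text
time_s: 47.57
eef_pos: [484.2, -196.1, 31.3]
ee_rot: [[-0.878, 0.479, 0.001], [0.479, 0.878, -0.0], [-0.001, 0.0, -1.0]]
ft_force: [-0.1, -0.3, -0.8]
gripper_width: 0.1
grip_force: 0.0
```

carry_out(rows=[[-0.001,0,0,0,0,0],[-0.001,0,0,0,0,0],[-0.001,0,0,0,0,0],[0,0,0,0,0,0],[0,0,0,0,0,0]])

```text
time_s: 47.98
eef_pos: [486.4, -197.3, 30.6]
ee_rot: [[-0.878, 0.479, -0.0], [0.479, 0.878, 0.0], [0.0, -0.0, -1.0]]
ft_force: [-0.5, -0.4, 0.4]
gripper_width: 0.1
grip_force: 0.0
```

carry_out(rows=[[-0.001,0,0,0,0,0],[-0.001,0,0,0,0,0],[0,0,0,0,0,0],[0,0,0,0,0,0]])

```text
time_s: 48.32
eef_pos: [488.2, -198.3, 30.6]
ee_rot: [[-0.878, 0.479, 0.0], [0.479, 0.878, -0.0], [-0.0, -0.0, -1.0]]
ft_force: [-0.8, -0.7, 1.2]
gripper_width: -0.3
grip_force: 0.0
```

carry_out(rows=[[-0.001,0,0,0,0,0],[0,0,0,0,0,0],[0,0,0,0,0,0]])

```text
time_s: 48.57
eef_pos: [489.0, -198.8, 30.6]
ee_rot: [[-0.878, 0.479, 0.0], [0.479, 0.878, -0.0], [-0.0, -0.0, -1.0]]
ft_force: [-0.4, 0.4, 0.1]
gripper_width: -0.1
grip_force: 0.0
```

carry_out(rows=[[-0.001,0,0,0,0,0],[0,0,0,0,0,0],[0,0,0,0,0,0]])

```text
time_s: 48.82
eef_pos: [490.0, -199.3, 30.6]
ee_rot: [[-0.878, 0.479, 0.0], [0.479, 0.878, -0.0], [-0.0, -0.0, -1.0]]
ft_force: [-0.2, -0.2, -0.3]
gripper_width: 0.2
grip_force: 0.0
```

carry_out(rows=[[-0.001,0,0,0,0,0],[0,0,0,0,0,0],[0,0,0,0,0,0]])

```text
time_s: 49.07
eef_pos: [490.4, -199.6, 30.5]
ee_rot: [[-0.878, 0.479, -0.001], [0.479, 0.878, 0.0], [0.001, -0.0, -1.0]]
ft_force: [-0.6, 0.2, 1.0]
gripper_width: -0.1
grip_force: 0.7
```

carry_out(rows=[[-0.001,0,0,0,0,0],[0,0,0,0,0,0],[0,0,0,0,0,0]])

```text
time_s: 49.32
eef_pos: [490.5, -199.6, 30.4]
ee_rot: [[-0.878, 0.479, -0.002], [0.479, 0.878, 0.001], [0.002, -0.0, -1.0]]
ft_force: [-4.6, 2.4, 2.8]
gripper_width: 0.0
grip_force: 2.6
```

b is firmly against its stop: the touch was rigid, with no travel. Same for c.

carry_out(rows=[[0.02,0,-0.02,0,0,0],[0,0.0283,0,0,0,0],[0,0.0283,0,0,0,0],[0,0.0283,0,0,0,0],[0,0,0.02,0,0,0],[-0.01,0,0,0,0,0],[-0.006,0,0,0,0,0],[0,0,0,0,0,0],[0,0,0,0,0,0]])

```text
time_s: 50.07
eef_pos: [529.4, -124.5, 30.9]
ee_rot: [[-0.877, 0.48, 0.001], [0.48, 0.877, -0.001], [-0.001, 0.0, -1.0]]
ft_force: [0.5, -0.2, -0.2]
gripper_width: 0.2
grip_force: 0.0
```

```bash
python3 - <<'E'
from go import *
go(H(-79.4,85,30),-28.63)
E
```

```text
turn -0.03 shift [-0.0015  0.0012  0.0009] now [ 529.4 -124.5   30.9] yaw -28.66
```

carry_out(rows=[[-0.001,0,0,0,0,0],[-0.001,0,0,0,0,0],[0,0,0,0,0,0],[0,0,0,0,0,0]])

```text
time_s: 50.4
eef_pos: [530.5, -124.8, 30.8]
ee_rot: [[-0.878, 0.479, 0.0], [0.479, 0.878, -0.0], [-0.0, 0.0, -1.0]]
ft_force: [0.8, -0.6, 0.5]
gripper_width: -0.0
grip_force: 0.0
```

carry_out(rows=[[-0.001,0,0,0,0,0],[0,0,0,0,0,0],[0,0,0,0,0,0]])

```text
time_s: 50.65
eef_pos: [531.1, -125.1, 30.6]
ee_rot: [[-0.878, 0.479, -0.0], [0.479, 0.878, 0.0], [0.001, -0.0, -1.0]]
ft_force: [-1.2, 0.9, 1.0]
gripper_width: 0.4
grip_force: 0.5
```

carry_out(rows=[[-0.001,0,0,0,0,0],[0,0,0,0,0,0],[0,0,0,0,0,0]])

```text
time_s: 50.9
eef_pos: [531.2, -125.1, 30.5]
ee_rot: [[-0.878, 0.478, -0.002], [0.478, 0.878, 0.001], [0.002, -0.0, -1.0]]
ft_force: [-5.0, 2.9, 3.0]
gripper_width: -0.3
grip_force: 2.7
```

carry_out(rows=[[0.01,0,0,0,0,0],[0.02,0,0,0,0,0],[0,0,-0.04,0,0,0],[0,0,-0.04,0,0,0],[0,0,-0.04,0,0,0],[0,0,-0.04,0,0,0],[0,0,0,0,0,0],[0,0,0,0,0,0]])

```text
time_s: 51.57
eef_pos: [508.1, -112.0, 193.4]
ee_rot: [[-0.878, 0.479, 0.007], [0.479, 0.878, -0.001], [-0.007, 0.002, -1.0]]
ft_force: [0.9, 0.1, -0.0]
gripper_width: -0.2
grip_force: 0.0
```

```bash
python3 - <<'E'
from go import *
c=snap('side');t=snap('top')
for n,y in(('a',-85),('b',0),('c',85)): print(n,[c['image'][tuple(proj(c,H(42,y+k,44)).round().astype(int)[::-1])].tolist() for k in(-10,20)])
# band positions in tray, both views
for nm,cc in(('top',t),('side',c)):
    hsv=cv2.cvtColor(cc['image'],cv2.COLOR_RGB2HSV)
    m=((hsv[...,1]<70)&(hsv[...,2]>125)).astype(np.uint8)
    k,l,st,ce=cv2.connectedComponentsWithStats(m)
    for i in range(1,k):
        p=onz(cc,*ce[i],25)
        if st[i,4]>12 and 370<p[0]<570 and 285<p[1]<475: print(nm,st[i],p.round(1))
print([e for e in exts(t,20,120)])
s=env.state();print(s['time_s'],s['ft_force'],s['eef_pos'])
E
```

```text
a [[172, 169, 162], [172, 168, 162]]
b [[118, 112, 108], [174, 169, 163]]
c [[172, 168, 164], [172, 170, 162]]
top [122 238  20   9 154] [434.2 402.   25. ]
top [126 250   3   6  16] [408.5 412.3  25. ]
top [136 251   3   6  15] [405.2 386.4  25. ]
side [209 155  10  13  78] [431.1 400.4  25. ]
side [207 173  11   5  18] [399.  325.6  25. ]
[]
51.6667 [ 0.10356132  0.48015223 -0.64329675] [ 506.05186591 -111.32341055  190.41126466]
```

```bash
python3 -c "
from plant import env; print(env.sign_off())"
```

```text
the job is handed in; nothing more can be done
None
```

The job is handed in at about 52 s on the robot clock: the two sound extensions are in channels b and c with their pins against the stops, the two repair ones lie flat in the tray, and all three straps are shut, though strap b's closure was checked only by press force and side-camera pixels.

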